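# Make up two table-centre gift sets

### The arm

A 6-joint arm with a two-finger parallel gripper is mounted at the origin on the work surface. World frame = base frame: x ahead of the robot, y to its left, z up, the work surface at z = 0. Lengths are in m, angles in degrees, forces in N, time in s.
With the tool pointing down it reaches from about 0.325 to 0.9 m from the base axis. Payload 3.5 kg.
Tool frame: the origin (TCP) lies midway between the tips of the shut fingers; the grasp point (between the pads) lies 19 mm behind it; z points along the fingers, y is the direction in which the jaws open and shut (so a half turn about z gives the same grasp; the last joint's range is limited). The gripper opens to 85 mm and grips with 20 to 120 N. Pads are 22 mm wide; open, the fingers measure 114 mm over their backs; the gripper's body (76 mm by 85 mm) begins 54 mm behind the grasp point. The pads swing forward as they close: fully open they stand 13 mm farther back than shut.
Start: joints at [-79.549, 15.837, -1.513, 72.651, 0, 84.076], TCP at [0.176, -0.6, 0.231] pointing down, gripper open.
Joint ranges: [-178.77, 178.77], [-48.84, 107.48], [-61.69, 71.31], [-111.58, 123.2], [-90, 87.43], [-180, 180]. Speed limits (degrees/s): [147.25, 147.25, 180, 180, 180, 180].

### API

Orientations are given as a 3x3 rotation matrix whose columns are the frame's x, y, z axes.
In Python, from station import arm gives the robot as it stands.
- The arm moves only by the tool send_rows, never from a script. Its argument "series" is a list of rows, each an object of numbers: "grip": the closure in counts, from 0 (fully open) to 255 (shut); "x", "y", "z": the shift along the tool's x, y, z in m; "ax", "ay", "az": the turn, a rotation vector about the tool's x, y, z in rad. A call has exactly 5 rows; each row shifts and turns the commanded pose from where the row before left it, along the tool's axes as they then stand; what a row does not reach is not made up. A row lasts 1/10 s, in which the tool goes at most 50 mm and 8.59 degrees, less where a joint would pass 70% of its speed; a pose out of reach is approached as far as the arm can. A call with a gripper value outside its range is refused whole. The fingers move at their own pace and stop on an object; "newtons" is the grip in N (left out, the last holds). Time passes only in rows, so rows that do not move let the fingers close, or fill a call up. It gives the time, the measured TCP pose, the force and the opening at its end, in the units of the state.
- arm.get_state(): the state, without advancing time (a new reading comes with each control period).
- arm.capture(name): name is "scene" or "top"; returns a dict with "image" (420x560x3 uint8, red, green, blue), "range_z" (420x560 float32, m along the optical axis (not along the pixel's ray), 0 where there is no reading), "intrinsics" (3x3 intrinsics, pixels), "pose" (4x4, takes a point from camera to world coordinates). Camera axes: x right, y down, z forward; pixel columns grow to the right and rows downward; lengths in m; the calibration is good to about 2 mm. A picture is of the moment at which its call begins.
- arm.finish_job(): hands the job in, once; it reports no verdict.
Trained networks look in a picture, given as the dict that the camera call returned (one of the last four; its "shot" number tells which), for a name from the list of things; names that differ only in an ending like _2 or _b are one class to them, and where a whole thing is asked for, a point or a joint stands for the part that bears it (a point fixed in the world has none). Each returns a list of dicts, best first, with "p" (0 to 1); they miss things now and then, are a little off and sometimes report something else, mostly with a low value. They report only what shows in the picture. A call takes as long as a camera call.
- arm.spot_in(picture, name): "extent" ([left, top, right, bottom] in pixels, round what is visible of it).
- arm.landmark_of(picture, name): "centre" ([column, row] in pixels: a listed point, or the origin of a listed thing).
The state is a dict: "time": time; "joint_pos": joint angles; "joint_vel": joint speeds; "joint_torque": joint torques, N m; "position": TCP position; "tcp_rot": TCP orientation; "ft_force": force on the tool from outside, world axes, zero at the start; "ft_torque": the same for the moment, N m; "opening": finger opening in m.
Only numpy, scipy, OpenCV 4.12 (cv2) and the standard library are available. Lean on these libraries where they do the work, as an engineer would, in place of code of your own. Each camera call takes 0.05 s, during which the arm holds its last target.

### The job

Make up the two table-centre sets at the packing counter: the white crate gets the brass candlestick in its middle cell with the blue and the amber bottle in its end cells, either way round, and the dark crate, which already has its green bottle, gets the black iron candlestick in its middle cell and the ruby-red bottle in its free end cell. Stand each piece upright on the floor of its cell, set down rather than dropped and never knocked over. Leave the green bottle, the white bottle and the turquoise candlestick where they are.

Things in the scene. Friction and masses are not known exactly. Their poses are not given: they have to be found in the camera images.
- white_crate: White-painted wooden gift crate. Fixed, upright. A row of three open cells along its own y, each 74 x 74 mm inside; outside 86 (x) x 246 (y) x 45 mm high, walls 6 mm, dividers 39 mm high, cell floor 6 mm above the table. Origin: centre of its underside, below the middle cell's centre; end cells centred at y = +80 and -80 mm. Empty at the start.
- dark_crate: Dark brown stained wooden gift crate. Fixed, upright. A row of three open cells along its own y, each 74 x 74 mm inside; outside 86 (x) x 246 (y) x 45 mm high, walls 6 mm, dividers 39 mm high, cell floor 6 mm above the table. Origin: centre of its underside, below the middle cell's centre; end cells centred at y = +80 and -80 mm. The green bottle stands in its y = +80 mm cell; the others are empty.
- blue_bottle: Loose, round, standing upright; origin at the centre of its underside, z up along its axis. Cobalt-blue glass bottle vase, 148 mm tall, about 0.2 kg: body 50 mm across up to 68 mm, then a shoulder, straight neck 22 mm across from 96 to 140 mm (best gripped there, near 118 mm), lip 28 mm across at the top.
- amber_bottle: Loose, round, standing upright; origin at the centre of its underside, z up along its axis. Amber (orange-brown) glass bottle, 100 mm tall, about 0.22 kg: straight body 52 mm across up to 74 mm (best gripped there, near 64 mm), shoulder, short neck 28 mm across, lip 34 mm.
- ruby_bottle: Loose, round, standing upright; origin at the centre of its underside, z up along its axis. Ruby-red glass bottle vase, 126 mm tall, about 0.18 kg: body 52 mm across up to 50 mm, shoulder, straight neck 22 mm across from 77 to 118 mm (best gripped there, near 98 mm), lip 28 mm.
- brass_candlestick: Loose, round, standing upright; origin at the centre of its underside, z up along its axis. Yellow brass candlestick, 110 mm tall, about 0.3 kg: round foot 54 mm across, stem 16 mm across, straight tall cup 30 mm across from 66 mm to the top (best gripped there, near 88 mm).
- iron_candlestick: Loose, round, standing upright; origin at the centre of its underside, z up along its axis. Black iron candlestick, 102 mm tall, about 0.32 kg: round foot 54 mm across, stem 18 mm across, straight tall cup 34 mm across from 60 mm to the top (best gripped there, near 82 mm).
- green_bottle: Loose, round, standing upright; origin at the centre of its underside, z up along its axis. Dark green glass bottle, 138 mm tall, body 52 mm across up to 75 mm, neck 24 mm across. Already stands in the end cell y = +80 mm of the dark crate and stays there.
- white_bottle: Loose, round, standing upright; origin at the centre of its underside, z up along its axis. Milk-white glass bottle vase, 132 mm tall, body 50 mm across up to 60 mm, neck 24 mm across. Belongs to neither set; stays where it stands among the stock.
- turquoise_candlestick: Loose, round, standing upright; origin at the centre of its underside, z up along its axis. Turquoise glazed candlestick, 94 mm tall, foot 54 mm across, stem 20 mm across, cup 38 mm across from 56 mm to the top. Belongs to neither set; stays where it stands among the stock.

How it is judged:
By the outcome, as a careful person would: the job done as asked, in the order asked, and still so for the second after the job is handed in, with the robot touching nothing.
It also fails if it takes over 115 s, if anything falls off the work surface, if the arm or the gripper's body presses on something with over 40 N, if the wrist force passes 120 N, or if a joint passes its speed limit or range.

## Working session

There is one attempt and no reset: what is moved stays moved. The work goes in short steps, Python scripts to look and compute and a tool call to move; the robot and the scene stay as the last step left them, time stands still between calls to the robot, and variables do not carry over. Pictures are saved under pics/ and viewed, and the job is handed in when it is done.

Besides the shell and the picture viewer there is one more tool, called after "Call:" as name(argument=value, ...) on one line, values as JSON. send_rows: Moves the arm, as the interface text tells. Its arguments: {"type":"object","properties":{"series":{"type":"array"},"newtons":{"type":"number"}},"required":["series"]}

```bash
ls; mkdir -p pics; python3 - <<'E'
from station import arm
import cv2,pickle
s=arm.get_state()
for k in s: print(k,s[k])
for n in ("scene","top"):
    c=arm.capture(n); cv2.imwrite(f"pics/{n}0.png",c["image"][:,:,::-1]); print(n,c["intrinsics"],c["pose"],c["shot"])
    pickle.dump(c,open(f"{n}0.pkl","wb"))
    for t in "white_crate dark_crate blue_bottle amber_bottle ruby_bottle brass_candlestick iron_candlestick green_bottle white_bottle turquoise_candlestick".split():
        print(t,[(round(d["p"],2),[round(v) for v in d["extent"]]) for d in arm.spot_in(c,t)[:2]],[(round(d["p"],2),[round(v,1) for v in d["centre"]]) for d in arm.landmark_of(c,t)[:2]])
print(arm.get_state()["time"])
E
```

```text
pics
time 0.0
joint_pos [-7.95479722e+01  1.58800783e+01 -1.60000406e+00  7.26511636e+01
 -6.21024849e-04  8.40756529e+01]
joint_vel [-0.03285673 -0.00540711  0.01536642  0.00093005 -0.05319297 -0.06075343]
joint_torque [-2.36213928e-04 -4.45508230e+01  2.95204550e+01  1.65306882e-02
 -8.90044748e-05 -3.01532026e-06]
position [ 0.17605787 -0.59885561  0.23012222]
tcp_rot [[ 9.59430357e-01  2.81945400e-01 -4.26215110e-04]
 [ 2.81945632e-01 -9.59427744e-01  2.25069777e-03]
 [ 2.25651281e-04 -2.27955725e-03 -9.99997376e-01]]
ft_force [-0.72156189 -0.18417701 -0.34357247]
ft_torque [ 0.01893444 -0.0034179  -0.02255459]
opening 0.08542046755949635
scene [[520.4115965    0.         276.99526307]
 [  0.         520.4115965  211.39743782]
 [  0.           0.           1.        ]] [[-0.87092566  0.32117032 -0.37193834  0.9784656 ]
 [ 0.49107867  0.59680421 -0.63456006  0.70180909]
 [ 0.01817251 -0.73530562 -0.67749199  0.78922212]
 [ 0.          0.          0.          1.        ]] 1
white_crate [(0.78, [322, 210, 433, 326]), (0.7, [280, 119, 302, 166])] [(0.62, [374.6, 268.6])]
dark_crate [
[... 1175 characters left out ...]
, [266, 131, 293, 159])] [(0.58, [384.8, 250.1])]
blue_bottle [(0.78, [215, 170, 239, 195])] [(0.74, [228.4, 182.3])]
amber_bottle [(0.9, [267, 129, 291, 160]), (0.41, [360, 140, 392, 168])] [(0.73, [276.4, 146.4])]
ruby_bottle [(0.81, [416, 166, 450, 194]), (0.66, [338, 248, 368, 271])] [(0.58, [426.3, 179.5])]
brass_candlestick [(0.92, [114, 170, 147, 194])] [(0.81, [134.3, 181.3]), (0.72, [230.9, 183.6])]
iron_candlestick [(0.71, [316, 171, 340, 194])] [(0.59, [327.2, 180.6])]
green_bottle [(0.72, [338, 247, 366, 274])] [(0.73, [350.4, 256.9])]
white_bottle [(0.79, [360, 140, 391, 165])] [(0.64, [372.9, 153.3])]
turquoise_candlestick [] [(0.76, [184.4, 161.3]), (0.48, [347.2, 257.2])]
2.1
```

View pics/scene0.png

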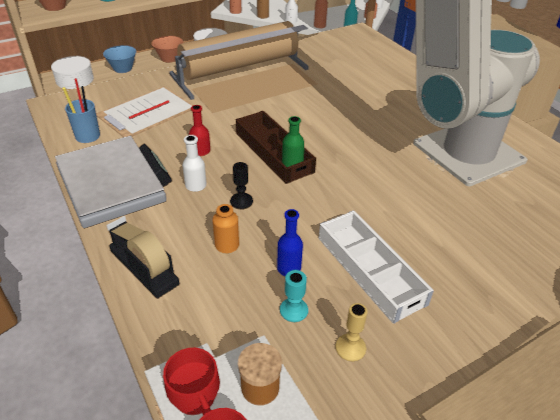

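View pics/top0.png

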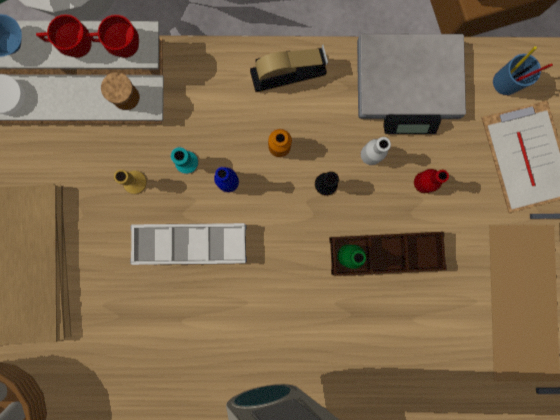

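The two views agree. In the top view the pieces are brass (132,181), turquoise (184,161), blue (227,181), amber (279,143), iron (326,183), white (375,151) and ruby (430,180). The white crate is at (190,243) and the dark crate at (387,253), with the green bottle at its left (+y) end. Next I'll measure positions from the depth of both views.

```bash
cat > h.py <<'E'
import numpy as np,cv2,pickle
from scipy.optimize import least_squares
def cloud(c):
    K,T,Z=np.array(c["intrinsics"]),np.array(c["pose"]),c["range_z"]
    v,u=np.mgrid[:Z.shape[0],:Z.shape[1]]
    P=np.stack([(u-K[0,2])/K[0,0]*Z,(v-K[1,2])/K[1,1]*Z,Z],-1)@T[:3,:3].T+T[:3,3]
    P[Z<=0]=np.nan
    return P
def ray(c,uv,z):
    K,T=np.array(c["intrinsics"]),np.array(c["pose"])
    d=T[:3,:3]@np.array([(uv[0]-K[0,2])/K[0,0],(uv[1]-K[1,2])/K[1,1],1]); o=T[:3,3]
    return o+d*(z-o[2])/d[2]
def near(P,xy,r):
    P=P.reshape(-1,3); P=P[np.isfinite(P[:,0])]
    return P[np.hypot(P[:,0]-xy[0],P[:,1]-xy[1])<r]
def circ(Q,r,x0):
    f=lambda p:np.hypot(Q[:,0]-p[0],Q[:,1]-p[1])-r
    s=least_squares(f,x0,loss='soft_l1',f_scale=.002)
    return s.x,np.sqrt(np.median(f(s.x)**2))
E
python3 - <<'E'
from h import *
S=pickle.load(open("scene0.pkl","rb"));T=pickle.load(open("top0.pkl","rb"))
PS,PT=cloud(S),cloud(T)
for n,P in(("S",PS),("T",PT)):
    q=near(P,(.45,0),.6); q=q[abs(q[:,2])<.02]; print(n,"table z med/std",np.median(q[:,2]),q[:,2].std())
seed={"blue":((228.4,182.3),(287.5,268.7),[(0,.068,.025),(.098,.138,.011)]),
"amber":((276.4,146.4),(229.9,244.6),[(.01,.072,.026)]),
"ruby":((426.3,179.5),(200.8,155.2),[(0.01,.05,.026),(.079,.116,.011)]),
"brass":((134.3,181.3),(349,348.8),[(.068,.108,.015)]),
"iron":((327.2,180.6),(239.2,198.6),[(.062,.1,.017)]),
"green":((350,257),(292.5,168),[(.05,.073,.026),(.1,.13,.012)]),
"white":((372.9,153.3),(195,186),[(.01,.06,.025),(.09,.12,.012)]),
"turq":((184.4,161.3),(294,310),[(.058,.092,.019)])}
for k,(a,b,bands) in seed.items():
    x1,x2=ray(T,a,0)[:2],ray(S,b,0)[:2]
    print(k,"lm top",x1.round(3),"scene",x2.round(3))
    c0=x2 
    for n,P in(("S",PS),("T",PT)):
        Q=near(P,c0,.05)
        print("  ",n,"top z",np.sort(Q[:,2])[-12:][[0,6,11]].round(4), Q[Q[:,2]>Q[:,2].max()-.008][:,:2].mean(0).round(4))
        for lo,hi,r in bands:
            B=Q[(Q[:,2]>lo)&(Q[:,2]<hi)]
            if len(B)>8:
                c,e=circ(B,r,c0); print("    band",lo,hi,len(B),c.round(4),round(e,4))
for k,uv in(("white",(190,243)),("dark",(387,253))):
    c0=ray(T,uv,.04)
    for n,P in(("S",PS),("T",PT)):
        Q=near(P,c0[:2],.15); 
        B=Q[(Q[:,2]>.034)&(Q[:,2]<.049)]
        (cx,cy),(w,h),a=cv2.minAreaRect((B[:,:2]*1000).astype(np.float32))
        print(k,n,len(B),round(cx,1),round(cy,1),round(w,1),round(h,1),round(a,2), "zmed",np.median(B[:,2]))
E
```

```text
S table z med/std -0.00013513478570642556 0.0035725455160190455
T table z med/std 0.00028558170380788006 0.0030275608886644154
blue lm top [0.606 0.119] scene [0.61 0.12]
   S top z [0.1492 0.1497 0.1505] [0.6081 0.1196]
    band 0 0.068 784 [0.6074 0.1174] 0.0014
    band 0.098 0.138 178 [0.6067 0.1173] 0.0006
   T top z [0.1514 0.1521 0.1538] [0.6066 0.1198]
    band 0 0.068 611 [0.6074 0.1191] 0.0144
    band 0.098 0.138 14 [0.607  0.1198] 0.0001
amber lm top [0.689 0.009] scene [0.682 0.005]
   S top z [0.1015 0.1024 0.1043] [0.6892 0.0024]
    band 0.01 0.072 543 [ 6.883e-01 -1.000e-04] 0.0007
   T top z [0.1035 0.104  0.1047] [0.6878 0.0025]
    band 0.01 0.072 106 [0.6888 0.0024] 0.0003
ruby lm top [ 0.612 -0.336] scene [ 0.612 -0.311]
   S top z [0.1265 0.1274 0.1293] [ 0.6063 -0.3303]
    band 0.01 0.05 187 [ 0.6056 -0.3341] 0.001
    band 0.079 0.116 115 [ 0.6103 -0.3156] 0.0025
   T top z [0.1284 0.1294 0.1317] [ 0.605  -0.3305]
    band 0.01 0.05 129 [ 0.6052 -0.3314] 0.0003
    band 0.079 0.116 50 [ 0.5992 -0.3129] 0.0023
brass lm top [0.609 0.332] scene [0.608 0.33 ]
  
[... 937 characters left out ...]
    band 0.09 0.12 121 [ 0.6697 -0.2111] 0.0009
   T top z [0.1346 0.1354 0.137 ] [ 0.6689 -0.2083]
    band 0.01 0.06 119 [ 0.6701 -0.209 ] 0.0003
    band 0.09 0.12 34 [ 0.67   -0.2089] 0.0002
turq lm top [0.655 0.219] scene [0.65  0.213]
   S top z [0.096  0.0963 0.0969] [0.6536 0.2147]
    band 0.058 0.092 274 [0.6518 0.2122] 0.0005
   T top z [0.0979 0.0986 0.0996] [0.6513 0.2142]
    band 0.058 0.092 75 [0.6519 0.2152] 0.0003
white S 1855 514.9 201.2 182.9 252.5 0.79 zmed 0.04193839129736965
white T 1121 503.7 202.5 160.3 248.7 0.5 zmed 0.04391591861608757
dark S 968 445.0 -237.1 89.4 253.2 2.57 zmed 0.04148682568977796
dark T 1138 443.8 -236.2 86.1 249.8 2.68 zmed 0.043536179586391444
```

```bash
python3 - <<'E'
from h import *
S=pickle.load(open("scene0.pkl","rb"));T=pickle.load(open("top0.pkl","rb"))
for n,c in(("S",S),("T",T)):
    P=cloud(c).reshape(-1,3)
    for k,x0,y0 in(("white",.474,.202),("dark",.444,-.2365)):
        m=(abs(P[:,0]-x0)<.065)&(abs(P[:,1]-y0)<.15)
        for lo,hi in((.034,.050),(.003,.010)):
            B=P[m&(P[:,2]>lo)&(P[:,2]<hi)]
            (cx,cy),(w,h),a=cv2.minAreaRect((B[:,:2]*1000).astype(np.float32))
            q=B[:,:2]*1000
            print(n,k,lo,len(B),round(cx,1),round(cy,1),round(w,1),round(h,1),round(a,2),"pct",np.percentile(q,[1,99],axis=0).round(1).tolist(),"z",B[:,2].mean().round(4))
E
```

```text
S white 0.034 1825 467.9 200.5 88.8 252.5 0.79 pct [[424.7, 78.6], [511.3, 325.2]] z 0.0412
S white 0.003 1872 476.8 201.7 293.3 121.5 89.68 pct [[428.2, 82.5], [513.3, 325.0]] z 0.006
S dark 0.034 978 445.0 -237.1 89.4 253.2 2.57 pct [[398.3, -360.7], [491.9, -111.9]] z 0.0411
S dark 0.003 493 456.8 -227.3 106.8 280.4 3.05 pct [[403.3, -357.6], [494.3, -110.5]] z 0.0062
T white 0.034 1126 466.6 202.2 86.1 248.7 0.5 pct [[423.4, 78.5], [509.8, 325.3]] z 0.0435
T white 0.003 3085 474.2 202.4 298.7 128.6 89.79 pct [[414.4, 64.5], [535.9, 337.3]] z 0.0061
T dark 0.034 1149 443.8 -236.2 86.1 249.8 2.68 pct [[397.8, -359.7], [490.9, -112.2]] z 0.0429
T dark 0.003 2328 443.4 -236.4 299.3 128.8 89.86 pct [[385.3, -374.1], [503.0, -96.3]] z 0.0059
```

Call:
send_rows(series=[{"grip": 0, "x": 0.02, "y": -0.02, "z": 0.0, "az": -0.1285}, {"grip": 0, "az": -0.1285}, {"grip": 0, "az": -0.1285}, {"grip": 0, "az": -0.1285}, {"grip": 0, "az": -0.1285}], newtons=60)

```text
validation failed for argument at $.se...
```

Call:
send_rows(series=[{"grip": 0, "az": -0.1285}, {"grip": 0, "az": -0.1285}, {"grip": 0, "az": -0.1285}, {"grip": 0, "az": -0.1285}, {"grip": 0, "az": -0.1285}])

```text
validation failed for argument at $.se...
```

Call:
send_rows(series=[{"grip": 0, "x": 0, "y": 0, "z": 0, "ax": 0, "ay": 0, "az": -0.1285}, {"grip": 0, "x": 0, "y": 0, "z": 0, "ax": 0, "ay": 0, "az": -0.1285}, {"grip": 0, "x": 0, "y": 0, "z": 0, "ax": 0, "ay": 0, "az": -0.1285}, {"grip": 0, "x": 0, "y": 0, "z": 0, "ax": 0, "ay": 0, "az": -0.1285}, {"grip": 0, "x": 0, "y": 0, "z": 0, "ax": 0, "ay": 0, "az": -0.1285}], newtons=60)

```text
time: 2.6
position: [0.1762, -0.5996, 0.2313]
tcp_rot: [[0.595, 0.804, 0.0], [0.804, -0.595, 0.0], [0.0, 0.0, -1.0]]
ft_force: [-0.5, -0.0, -0.1]
opening: 0.0854
```

Call:
send_rows(series=[{"grip": 0, "x": 0, "y": 0, "z": 0, "ax": 0, "ay": 0, "az": -0.1285}, {"grip": 0, "x": 0, "y": 0, "z": 0, "ax": 0, "ay": 0, "az": -0.1285}, {"grip": 0, "x": 0, "y": 0, "z": 0, "ax": 0, "ay": 0, "az": -0.1285}, {"grip": 0, "x": 0, "y": 0, "z": 0, "ax": 0, "ay": 0, "az": -0.1285}, {"grip": 0, "x": 0, "y": 0, "z": 0, "ax": 0, "ay": 0, "az": -0.1285}])

```text
time: 3.1
position: [0.1762, -0.5996, 0.2313]
tcp_rot: [[-0.005, 1.0, -0.0], [1.0, 0.005, 0.0], [0.0, -0.0, -1.0]]
ft_force: [-0.8, -0.3, 0.8]
opening: 0.0854
```

Call:
send_rows(series=[{"grip": 0, "x": 0.02, "y": 0.04, "z": 0, "ax": 0, "ay": 0, "az": 0}, {"grip": 0, "x": 0.02, "y": 0.04, "z": 0, "ax": 0, "ay": 0, "az": 0}, {"grip": 0, "x": 0.02, "y": 0.04, "z": 0, "ax": 0, "ay": 0, "az": 0}, {"grip": 0, "x": 0.02, "y": 0.04, "z": 0, "ax": 0, "ay": 0, "az": 0}, {"grip": 0, "x": 0.02, "y": 0.04, "z": 0, "ax": 0, "ay": 0, "az": 0}])

```text
time: 3.6
position: [0.3776, -0.4988, 0.2315]
tcp_rot: [[0.0, 1.0, 0.0], [1.0, -0.0, -0.0], [-0.0, 0.0, -1.0]]
ft_force: [-0.0, -0.3, 0.3]
opening: 0.0854
```

Call:
send_rows(series=[{"grip": 0, "x": 0.035, "y": 0.035, "z": 0, "ax": 0, "ay": 0, "az": 0}, {"grip": 0, "x": 0.035, "y": 0.035, "z": 0, "ax": 0, "ay": 0, "az": 0}, {"grip": 0, "x": 0.035, "y": 0.035, "z": 0, "ax": 0, "ay": 0, "az": 0}, {"grip": 0, "x": 0.035, "y": 0.035, "z": 0, "ax": 0, "ay": 0, "az": 0}, {"grip": 0, "x": 0.035, "y": 0.035, "z": 0, "ax": 0, "ay": 0, "az": 0}])

```text
time: 4.1
position: [0.5524, -0.3231, 0.2315]
tcp_rot: [[0.0, 1.0, 0.0], [1.0, -0.0, -0.0], [-0.0, 0.0, -1.0]]
ft_force: [0.3, -0.4, 0.1]
opening: 0.0851
```

Call:
send_rows(series=[{"grip": 0, "x": 0.045, "y": 0.01, "z": 0, "ax": 0, "ay": 0, "az": 0}, {"grip": 0, "x": 0.045, "y": 0.01, "z": 0, "ax": 0, "ay": 0, "az": 0}, {"grip": 0, "x": 0.045, "y": 0.01, "z": 0, "ax": 0, "ay": 0, "az": 0}, {"grip": 0, "x": 0.045, "y": 0.01, "z": 0, "ax": 0, "ay": 0, "az": 0}, {"grip": 0, "x": 0.045, "y": 0.01, "z": 0, "ax": 0, "ay": 0, "az": 0}])

```text
time: 4.6
position: [0.6014, -0.0978, 0.2315]
tcp_rot: [[0.0, 1.0, 0.0], [1.0, -0.0, -0.0], [-0.0, 0.0, -1.0]]
ft_force: [-0.3, -0.5, 0.5]
opening: 0.0852
```

Call:
send_rows(series=[{"grip": 0, "x": 0.045, "y": 0, "z": 0, "ax": 0, "ay": 0, "az": 0}, {"grip": 0, "x": 0.045, "y": 0, "z": 0, "ax": 0, "ay": 0, "az": 0}, {"grip": 0, "x": 0.045, "y": 0, "z": 0, "ax": 0, "ay": 0, "az": 0}, {"grip": 0, "x": 0.045, "y": 0, "z": 0, "ax": 0, "ay": 0, "az": 0}, {"grip": 0, "x": 0.045, "y": 0, "z": 0, "ax": 0, "ay": 0, "az": 0}])

```text
time: 5.1
position: [0.601, 0.1272, 0.2315]
tcp_rot: [[0.0, 1.0, 0.0], [1.0, -0.0, -0.0], [-0.0, 0.0, -1.0]]
ft_force: [0.8, -0.6, -0.7]
opening: 0.0851
```

Call:
send_rows(series=[{"grip": 0, "x": 0.045, "y": 0, "z": 0, "ax": 0, "ay": 0, "az": 0}, {"grip": 0, "x": 0.045, "y": 0, "z": 0, "ax": 0, "ay": 0, "az": 0}, {"grip": 0, "x": 0.045, "y": 0, "z": 0, "ax": 0, "ay": 0, "az": 0}, {"grip": 0, "x": 0.045, "y": 0, "z": 0, "ax": 0, "ay": 0, "az": 0}, {"grip": 0, "x": 0.02, "y": 0, "z": 0, "ax": 0, "ay": 0, "az": 0}])

```text
time: 5.6
position: [0.6007, 0.3291, 0.2311]
tcp_rot: [[-0.003, 1.0, 0.0], [1.0, 0.003, 0.001], [0.001, 0.0, -1.0]]
ft_force: [0.2, -0.5, -1.3]
opening: 0.0856
```

Call:
send_rows(series=[{"grip": 0, "x": 0.001, "y": 0.005, "z": 0.03, "ax": 0, "ay": 0, "az": 0}, {"grip": 0, "x": 0, "y": 0, "z": 0.03, "ax": 0, "ay": 0, "az": 0}, {"grip": 0, "x": 0, "y": 0, "z": 0.03, "ax": 0, "ay": 0, "az": 0}, {"grip": 0, "x": 0, "y": 0, "z": 0, "ax": 0, "ay": 0, "az": 0}, {"grip": 0, "x": 0, "y": 0, "z": 0, "ax": 0, "ay": 0, "az": 0}])

```text
time: 6.1
position: [0.6059, 0.3257, 0.1411]
tcp_rot: [[0.001, 1.0, -0.001], [1.0, -0.001, -0.001], [-0.001, -0.001, -1.0]]
ft_force: [-0.2, -0.3, 0.5]
opening: 0.0854
```

```bash
cat > cap.py <<'E'
import sys
from station import arm
from h import *
for n in sys.argv[2:]:
    c=arm.capture(n); cv2.imwrite(f"pics/{n}_{sys.argv[1]}.png",c["image"][:,:,::-1]); pickle.dump(c,open(f"{n}_{sys.argv[1]}.pkl","wb"))
s=arm.get_state();print(s["time"],s["position"],s["ft_force"])
E
python3 cap.py brass scene
```

```text
6.15 [0.60707621 0.32622406 0.14270853] [ 0.39104978 -0.15353141 -0.65921545]
```

View pics/scene_brass.png

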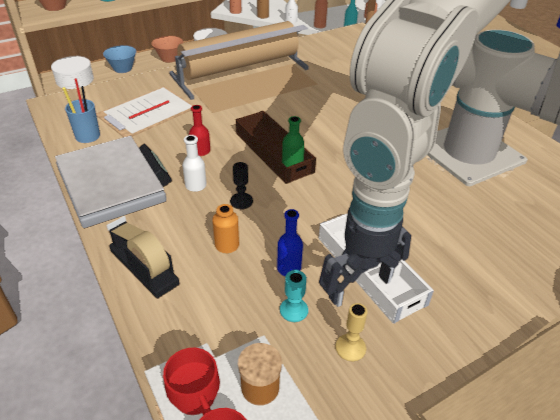

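```bash
python3 - <<'E'
from h import *
c=pickle.load(open("scene_brass.pkl","rb"))
K,T=np.array(c["intrinsics"]),np.linalg.inv(c["pose"])
for p in([.606,.326,.141],[.606,.326,.155],[.606,.3303,.11],[.606,.3303,0],[.55,.326,.155],[.66,.326,.155]):
    q=K@(T@np.r_[p,1])[:3]; print(p,q[:2]/q[2])
E
python3 - <<'E'
import cv2
i=cv2.imread("pics/scene_brass.png")[200:380,260:460]; cv2.imwrite("pics/crop_brass.png",cv2.resize(i,None,fx=3.3,fy=3.3))
E
```

```text
[0.606, 0.326, 0.141] [358.64825919 296.03058511]
[0.606, 0.326, 0.155] [359.77244849 290.38462828]
[0.606, 0.3303, 0.11] [357.82573869 309.99368718]
[0.606, 0.3303, 0] [350.05418986 348.21821188]
[0.55, 0.326, 0.155] [388.36075717 277.08571624]
[0.66, 0.326, 0.155] [330.77130652 303.87558504]
```

View pics/crop_brass.png

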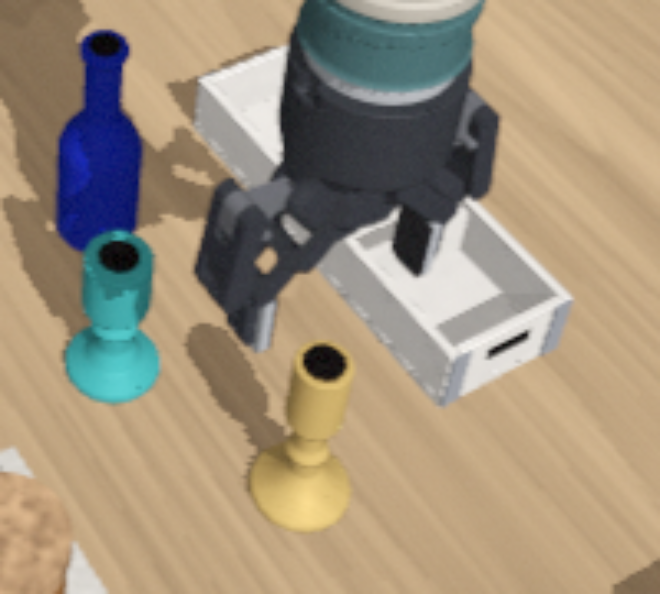

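The projected TCP (359,296) lies just above the brass cup's top (358,310), and the fingertips straddle it as predicted. Descending now.

Call:
send_rows(series=[{"grip": 0, "x": 0.003, "y": 0, "z": 0.02, "ax": 0, "ay": 0, "az": 0}, {"grip": 0, "x": 0, "y": 0, "z": 0.02, "ax": 0, "ay": 0, "az": 0}, {"grip": 0, "x": 0, "y": 0, "z": 0.02, "ax": 0, "ay": 0, "az": 0}, {"grip": 0, "x": 0, "y": 0, "z": 0.012, "ax": 0, "ay": 0, "az": 0}, {"grip": 0, "x": 0, "y": 0, "z": 0, "ax": 0, "ay": 0, "az": 0}])

```text
time: 6.65
position: [0.606, 0.329, 0.069]
tcp_rot: [[0.0, 1.0, -0.001], [1.0, -0.0, -0.0], [-0.0, -0.001, -1.0]]
ft_force: [-0.4, 0.1, -0.4]
opening: 0.0853
```

Call:
send_rows(series=[{"grip": 100, "x": 0, "y": 0, "z": 0, "ax": 0, "ay": 0, "az": 0}, {"grip": 180, "x": 0, "y": 0, "z": 0, "ax": 0, "ay": 0, "az": 0}, {"grip": 255, "x": 0, "y": 0, "z": 0, "ax": 0, "ay": 0, "az": 0}, {"grip": 255, "x": 0, "y": 0, "z": 0, "ax": 0, "ay": 0, "az": 0}, {"grip": 255, "x": 0, "y": 0, "z": 0, "ax": 0, "ay": 0, "az": 0}])

```text
time: 7.15
position: [0.6065, 0.3297, 0.0705]
tcp_rot: [[-0.0, 1.0, 0.001], [1.0, 0.0, 0.001], [0.001, 0.001, -1.0]]
ft_force: [-0.1, -0.8, 4.7]
opening: 0.0288
```

Call:
send_rows(series=[{"grip": 255, "x": 0, "y": 0, "z": 0, "ax": 0, "ay": 0, "az": 0}, {"grip": 255, "x": 0, "y": 0, "z": 0, "ax": 0, "ay": 0, "az": 0}, {"grip": 255, "x": 0, "y": 0, "z": 0, "ax": 0, "ay": 0, "az": 0}, {"grip": 255, "x": 0, "y": 0, "z": 0, "ax": 0, "ay": 0, "az": 0}, {"grip": 255, "x": 0, "y": 0, "z": 0, "ax": 0, "ay": 0, "az": 0}])

```text
time: 7.65
position: [0.6065, 0.3297, 0.0705]
tcp_rot: [[-0.0, 1.0, 0.001], [1.0, 0.0, 0.001], [0.001, 0.001, -1.0]]
ft_force: [-2.5, -0.3, 6.6]
opening: 0.0285
```

Call:
send_rows(series=[{"grip": 255, "x": 0, "y": 0, "z": -0.01, "ax": 0, "ay": 0, "az": 0}, {"grip": 255, "x": 0, "y": 0, "z": -0.02, "ax": 0, "ay": 0, "az": 0}, {"grip": 255, "x": 0, "y": 0, "z": -0.02, "ax": 0, "ay": 0, "az": 0}, {"grip": 255, "x": 0, "y": 0, "z": -0.02, "ax": 0, "ay": 0, "az": 0}, {"grip": 255, "x": 0, "y": 0, "z": -0.01, "ax": 0, "ay": 0, "az": 0}])

```text
time: 8.15
position: [0.6068, 0.3296, 0.1508]
tcp_rot: [[-0.0, 1.0, 0.002], [1.0, 0.0, 0.001], [0.001, 0.002, -1.0]]
ft_force: [-0.1, 0.2, -2.7]
opening: 0.0289
```

Call:
send_rows(series=[{"grip": 255, "x": -0.01, "y": -0.011, "z": 0, "ax": 0, "ay": 0, "az": 0}, {"grip": 255, "x": -0.016, "y": -0.017, "z": 0, "ax": 0, "ay": 0, "az": 0}, {"grip": 255, "x": -0.019, "y": -0.021, "z": 0, "ax": 0, "ay": 0, "az": 0}, {"grip": 255, "x": -0.019, "y": -0.021, "z": 0, "ax": 0, "ay": 0, "az": 0}, {"grip": 255, "x": -0.019, "y": -0.021, "z": 0, "ax": 0, "ay": 0, "az": 0}])

```text
time: 8.65
position: [0.5136, 0.2454, 0.1483]
tcp_rot: [[-0.0, 1.0, -0.002], [1.0, 0.0, -0.001], [-0.001, -0.002, -1.0]]
ft_force: [0.6, -0.5, -3.2]
opening: 0.0286
```

Call:
send_rows(series=[{"grip": 255, "x": -0.019, "y": -0.021, "z": 0, "ax": 0, "ay": 0, "az": 0}, {"grip": 255, "x": -0.015, "y": -0.016, "z": 0, "ax": 0, "ay": 0, "az": 0}, {"grip": 255, "x": -0.008, "y": -0.008, "z": 0, "ax": 0, "ay": 0, "az": 0}, {"grip": 255, "x": -0.003, "y": -0.003, "z": 0, "ax": 0, "ay": 0, "az": 0}, {"grip": 255, "x": 0, "y": 0, "z": 0, "ax": 0, "ay": 0, "az": 0}])

```text
time: 9.15
position: [0.4674, 0.2014, 0.1493]
tcp_rot: [[0.0, 1.0, 0.001], [1.0, -0.0, 0.0], [0.0, 0.001, -1.0]]
ft_force: [0.4, 0.5, -3.5]
opening: 0.0287
```

```bash
python3 cap.py brass2 scene
```

```text
9.2 [0.46808893 0.20174153 0.14949269] [-0.25645154  0.09528033 -3.68529156]
```

View pics/scene_brass2.png

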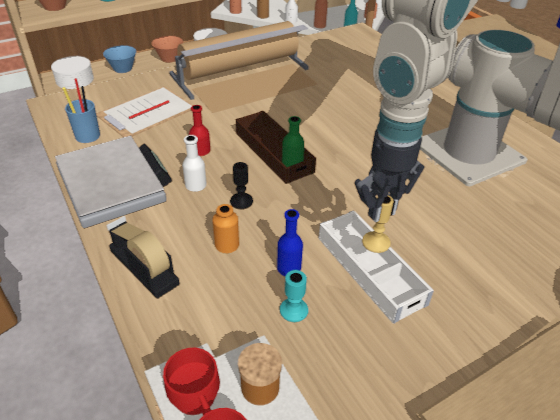

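Brass is held upright at (378,225), above the middle cell. I'll lower it.

Call:
send_rows(series=[{"grip": 255, "x": 0, "y": 0, "z": 0.02, "ax": 0, "ay": 0, "az": 0}, {"grip": 255, "x": 0, "y": 0, "z": 0.025, "ax": 0, "ay": 0, "az": 0}, {"grip": 255, "x": 0, "y": 0, "z": 0.017, "ax": 0, "ay": 0, "az": 0}, {"grip": 255, "x": 0, "y": 0, "z": 0.006, "ax": 0, "ay": 0, "az": 0}, {"grip": 255, "x": 0, "y": 0, "z": 0, "ax": 0, "ay": 0, "az": 0}])

```text
time: 9.7
position: [0.4672, 0.2016, 0.0805]
tcp_rot: [[-0.0, 1.0, -0.002], [1.0, 0.0, -0.0], [-0.0, -0.002, -1.0]]
ft_force: [0.0, 0.4, -2.7]
opening: 0.0286
```

Call:
send_rows(series=[{"grip": 255, "x": 0, "y": 0, "z": 0.001, "ax": 0, "ay": 0, "az": 0}, {"grip": 255, "x": 0, "y": 0, "z": 0.001, "ax": 0, "ay": 0, "az": 0}, {"grip": 255, "x": 0, "y": 0, "z": 0.001, "ax": 0, "ay": 0, "az": 0}, {"grip": 255, "x": 0, "y": 0, "z": 0, "ax": 0, "ay": 0, "az": 0}, {"grip": 255, "x": 0, "y": 0, "z": 0, "ax": 0, "ay": 0, "az": 0}])

```text
time: 10.2
position: [0.4674, 0.2014, 0.0787]
tcp_rot: [[-0.0, 1.0, 0.001], [1.0, 0.0, 0.0], [0.0, 0.001, -1.0]]
ft_force: [-0.0, 0.0, -3.2]
opening: 0.0289
```

Call:
send_rows(series=[{"grip": 255, "x": 0, "y": 0, "z": 0.0005, "ax": 0, "ay": 0, "az": 0}, {"grip": 255, "x": 0, "y": 0, "z": 0.0005, "ax": 0, "ay": 0, "az": 0}, {"grip": 255, "x": 0, "y": 0, "z": 0.0005, "ax": 0, "ay": 0, "az": 0}, {"grip": 255, "x": 0, "y": 0, "z": 0, "ax": 0, "ay": 0, "az": 0}, {"grip": 255, "x": 0, "y": 0, "z": 0, "ax": 0, "ay": 0, "az": 0}])

```text
time: 10.7
position: [0.4672, 0.2013, 0.0768]
tcp_rot: [[0.0, 1.0, -0.0], [1.0, -0.0, -0.0], [-0.0, -0.0, -1.0]]
ft_force: [-0.1, 0.1, -3.1]
opening: 0.0285
```

Call:
send_rows(series=[{"grip": 255, "x": 0, "y": 0, "z": 0.0005, "ax": 0, "ay": 0, "az": 0}, {"grip": 255, "x": 0, "y": 0, "z": 0, "ax": 0, "ay": 0, "az": 0}, {"grip": 255, "x": 0, "y": 0, "z": 0.0005, "ax": 0, "ay": 0, "az": 0}, {"grip": 255, "x": 0, "y": 0, "z": 0, "ax": 0, "ay": 0, "az": 0}, {"grip": 255, "x": 0, "y": 0, "z": 0, "ax": 0, "ay": 0, "az": 0}])

```text
time: 11.2
position: [0.4673, 0.2014, 0.0765]
tcp_rot: [[-0.0, 1.0, 0.0], [1.0, 0.0, 0.0], [0.0, 0.0, -1.0]]
ft_force: [-3.1, -0.3, 5.4]
opening: 0.0287
```

Contact came at 0.0765, exactly as predicted (fz -3 → +5 N). Releasing.

Call:
send_rows(series=[{"grip": 150, "x": 0, "y": 0, "z": 0, "ax": 0, "ay": 0, "az": 0}, {"grip": 100, "x": 0, "y": 0, "z": 0, "ax": 0, "ay": 0, "az": 0}, {"grip": 0, "x": 0, "y": 0, "z": 0, "ax": 0, "ay": 0, "az": 0}, {"grip": 0, "x": 0, "y": 0, "z": 0, "ax": 0, "ay": 0, "az": 0}, {"grip": 0, "x": 0, "y": 0, "z": 0, "ax": 0, "ay": 0, "az": 0}])

```text
time: 11.7
position: [0.4673, 0.2014, 0.0757]
tcp_rot: [[0.0, 1.0, 0.0], [1.0, -0.0, 0.0], [0.0, 0.0, -1.0]]
ft_force: [-0.6, 0.1, 0.1]
opening: 0.0855
```

Call:
send_rows(series=[{"grip": 0, "x": 0, "y": 0, "z": -0.01, "ax": 0, "ay": 0, "az": 0}, {"grip": 0, "x": 0, "y": 0, "z": -0.03, "ax": 0, "ay": 0, "az": 0}, {"grip": 0, "x": 0, "y": 0, "z": -0.04, "ax": 0, "ay": 0, "az": 0}, {"grip": 0, "x": 0, "y": 0, "z": -0.04, "ax": 0, "ay": 0, "az": 0}, {"grip": 0, "x": 0, "y": 0, "z": -0.02, "ax": 0, "ay": 0, "az": 0}])

```text
time: 12.2
position: [0.4692, 0.202, 0.2206]
tcp_rot: [[-0.0, 1.0, 0.006], [1.0, 0.0, 0.002], [0.002, 0.006, -1.0]]
ft_force: [0.7, -0.5, -0.5]
opening: 0.0855
```

```bash
python3 cap.py brass3 scene
```

```text
12.25 [0.47072918 0.20239131 0.22306379] [0.29439334 1.32163096 1.69990585]
```

View pics/scene_brass3.png

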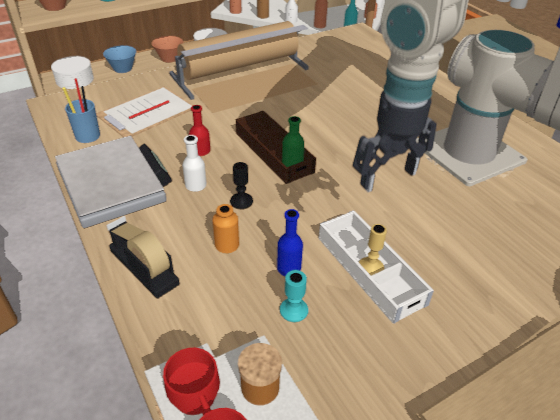

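Brass stands upright in the middle cell at (374,250). Blue is next.

Call:
send_rows(series=[{"grip": 0, "x": -0.014, "y": 0.02, "z": 0, "ax": 0, "ay": 0, "az": 0}, {"grip": 0, "x": -0.022, "y": 0.038, "z": 0, "ax": 0, "ay": 0, "az": 0}, {"grip": 0, "x": -0.022, "y": 0.038, "z": 0, "ax": 0, "ay": 0, "az": 0}, {"grip": 0, "x": -0.017, "y": 0.03, "z": 0, "ax": 0, "ay": 0, "az": 0}, {"grip": 0, "x": -0.008, "y": 0.014, "z": 0, "ax": 0, "ay": 0, "az": 0}])

```text
time: 12.75
position: [0.6095, 0.1167, 0.2156]
tcp_rot: [[0.002, 1.0, 0.001], [1.0, -0.002, -0.0], [-0.0, 0.001, -1.0]]
ft_force: [-0.9, -0.7, -1.4]
opening: 0.0856
```

Call:
send_rows(series=[{"grip": 0, "x": 0, "y": 0, "z": 0.025, "ax": 0, "ay": 0, "az": 0}, {"grip": 0, "x": 0, "y": 0, "z": 0.02, "ax": 0, "ay": 0, "az": 0}, {"grip": 0, "x": 0, "y": 0, "z": 0, "ax": 0, "ay": 0, "az": 0}, {"grip": 0, "x": 0, "y": 0, "z": 0, "ax": 0, "ay": 0, "az": 0}, {"grip": 0, "x": 0, "y": 0, "z": 0, "ax": 0, "ay": 0, "az": 0}])

```text
time: 13.25
position: [0.6077, 0.1187, 0.1722]
tcp_rot: [[-0.0, 1.0, 0.002], [1.0, 0.0, 0.0], [0.0, 0.002, -1.0]]
ft_force: [-0.4, -0.6, 0.7]
opening: 0.0857
```

Call:
send_rows(series=[{"grip": 0, "x": 0, "y": 0, "z": 0.02, "ax": 0, "ay": 0, "az": 0}, {"grip": 0, "x": 0, "y": 0, "z": 0.025, "ax": 0, "ay": 0, "az": 0}, {"grip": 0, "x": 0, "y": 0, "z": 0.017, "ax": 0, "ay": 0, "az": 0}, {"grip": 0, "x": 0, "y": 0, "z": 0.01, "ax": 0, "ay": 0, "az": 0}, {"grip": 0, "x": 0, "y": 0, "z": 0, "ax": 0, "ay": 0, "az": 0}])

```text
time: 13.75
position: [0.6066, 0.1185, 0.0984]
tcp_rot: [[-0.0, 1.0, -0.001], [1.0, 0.0, -0.0], [-0.0, -0.001, -1.0]]
ft_force: [-0.7, 0.1, -0.7]
opening: 0.0851
```

Call:
send_rows(series=[{"grip": 100, "x": 0, "y": 0, "z": 0, "ax": 0, "ay": 0, "az": 0}, {"grip": 180, "x": 0, "y": 0, "z": 0, "ax": 0, "ay": 0, "az": 0}, {"grip": 255, "x": 0, "y": 0, "z": 0, "ax": 0, "ay": 0, "az": 0}, {"grip": 255, "x": 0, "y": 0, "z": 0, "ax": 0, "ay": 0, "az": 0}, {"grip": 255, "x": 0, "y": 0, "z": 0, "ax": 0, "ay": 0, "az": 0}])

```text
time: 14.25
position: [0.6071, 0.1184, 0.0996]
tcp_rot: [[-0.0, 1.0, -0.0], [1.0, 0.0, 0.0], [0.0, -0.0, -1.0]]
ft_force: [-1.3, 0.5, 4.3]
opening: 0.0216
```

Call:
send_rows(series=[{"grip": 255, "x": 0, "y": 0, "z": 0, "ax": 0, "ay": 0, "az": 0}, {"grip": 255, "x": 0, "y": 0, "z": 0, "ax": 0, "ay": 0, "az": 0}, {"grip": 255, "x": 0, "y": 0, "z": 0, "ax": 0, "ay": 0, "az": 0}, {"grip": 255, "x": 0, "y": 0, "z": 0, "ax": 0, "ay": 0, "az": 0}, {"grip": 255, "x": 0, "y": 0, "z": 0, "ax": 0, "ay": 0, "az": 0}])

```text
time: 14.75
position: [0.6072, 0.1184, 0.0996]
tcp_rot: [[-0.0, 1.0, 0.0], [1.0, 0.0, 0.0], [0.0, 0.0, -1.0]]
ft_force: [-1.3, 0.4, 5.2]
opening: 0.0219
```

Call:
send_rows(series=[{"grip": 255, "x": 0, "y": 0, "z": -0.01, "ax": 0, "ay": 0, "az": 0}, {"grip": 255, "x": 0, "y": 0, "z": -0.03, "ax": 0, "ay": 0, "az": 0}, {"grip": 255, "x": 0, "y": 0, "z": -0.04, "ax": 0, "ay": 0, "az": 0}, {"grip": 255, "x": 0, "y": 0, "z": -0.04, "ax": 0, "ay": 0, "az": 0}, {"grip": 255, "x": 0, "y": 0, "z": -0.015, "ax": 0, "ay": 0, "az": 0}])

```text
time: 15.25
position: [0.6097, 0.1186, 0.2385]
tcp_rot: [[0.0, 1.0, 0.008], [1.0, -0.0, 0.001], [0.001, 0.008, -1.0]]
ft_force: [0.8, 0.4, -1.3]
opening: 0.0217
```

Call:
send_rows(series=[{"grip": 255, "x": 0.01, "y": -0.009, "z": 0, "ax": 0, "ay": 0, "az": 0}, {"grip": 255, "x": 0.02, "y": -0.017, "z": 0, "ax": 0, "ay": 0, "az": 0}, {"grip": 255, "x": 0.025, "y": -0.021, "z": 0, "ax": 0, "ay": 0, "az": 0}, {"grip": 255, "x": 0.025, "y": -0.022, "z": 0, "ax": 0, "ay": 0, "az": 0}, {"grip": 255, "x": 0.025, "y": -0.022, "z": 0, "ax": 0, "ay": 0, "az": 0}])

```text
time: 15.75
position: [0.5126, 0.224, 0.2302]
tcp_rot: [[0.0, 1.0, -0.006], [1.0, -0.0, -0.001], [-0.001, -0.006, -1.0]]
ft_force: [-0.2, 1.3, -2.7]
opening: 0.0218
```

Call:
send_rows(series=[{"grip": 255, "x": 0.025, "y": -0.022, "z": 0, "ax": 0, "ay": 0, "az": 0}, {"grip": 255, "x": 0.02, "y": -0.017, "z": 0, "ax": 0, "ay": 0, "az": 0}, {"grip": 255, "x": 0.01, "y": -0.008, "z": 0, "ax": 0, "ay": 0, "az": 0}, {"grip": 255, "x": 0.003, "y": -0.003, "z": 0, "ax": 0, "ay": 0, "az": 0}, {"grip": 255, "x": 0, "y": 0, "z": 0, "ax": 0, "ay": 0, "az": 0}])

```text
time: 16.25
position: [0.4654, 0.2812, 0.2325]
tcp_rot: [[-0.001, 1.0, -0.002], [1.0, 0.001, -0.001], [-0.001, -0.002, -1.0]]
ft_force: [0.4, -0.2, -2.4]
opening: 0.0218
```

```bash
python3 cap.py blue scene
```

```text
16.3 [0.466126   0.28086695 0.23290995] [ 1.28444007  0.61775768 -2.43592489]
```

View pics/scene_blue.png

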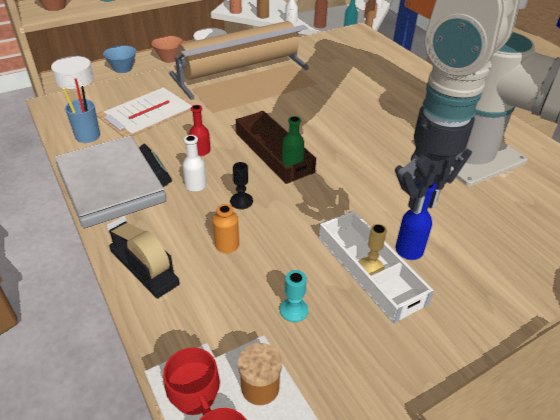

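Blue hangs upright at (414,225), above the end cell. Lowering it.

Call:
send_rows(series=[{"grip": 255, "x": 0, "y": 0, "z": 0.02, "ax": 0, "ay": 0, "az": 0}, {"grip": 255, "x": 0, "y": 0, "z": 0.04, "ax": 0, "ay": 0, "az": 0}, {"grip": 255, "x": 0, "y": 0, "z": 0.035, "ax": 0, "ay": 0, "az": 0}, {"grip": 255, "x": 0, "y": 0, "z": 0.02, "ax": 0, "ay": 0, "az": 0}, {"grip": 255, "x": 0, "y": 0, "z": 0.007, "ax": 0, "ay": 0, "az": 0}])

```text
time: 16.8
position: [0.4649, 0.2794, 0.1088]
tcp_rot: [[0.002, 1.0, -0.005], [1.0, -0.002, -0.003], [-0.003, -0.005, -1.0]]
ft_force: [-0.7, -0.3, -2.4]
opening: 0.0219
```

Call:
send_rows(series=[{"grip": 255, "x": 0, "y": 0, "z": 0.002, "ax": 0, "ay": 0, "az": 0}, {"grip": 255, "x": 0, "y": 0, "z": 0.001, "ax": 0, "ay": 0, "az": 0}, {"grip": 255, "x": 0, "y": 0, "z": 0.001, "ax": 0, "ay": 0, "az": 0}, {"grip": 255, "x": 0, "y": 0, "z": 0, "ax": 0, "ay": 0, "az": 0}, {"grip": 255, "x": 0, "y": 0, "z": 0, "ax": 0, "ay": 0, "az": 0}])

```text
time: 17.3
position: [0.4668, 0.2817, 0.1087]
tcp_rot: [[-0.0, 1.0, 0.002], [1.0, 0.0, 0.001], [0.001, 0.002, -1.0]]
ft_force: [0.0, 1.1, -2.7]
opening: 0.0215
```

Call:
send_rows(series=[{"grip": 255, "x": 0, "y": 0, "z": 0.0005, "ax": 0, "ay": 0, "az": 0}, {"grip": 255, "x": 0, "y": 0, "z": 0.0005, "ax": 0, "ay": 0, "az": 0}, {"grip": 255, "x": 0, "y": 0, "z": 0.0005, "ax": 0, "ay": 0, "az": 0}, {"grip": 255, "x": 0, "y": 0, "z": 0.0005, "ax": 0, "ay": 0, "az": 0}, {"grip": 255, "x": 0, "y": 0, "z": 0, "ax": 0, "ay": 0, "az": 0}])

```text
time: 17.8
position: [0.466, 0.2813, 0.1057]
tcp_rot: [[-0.0, 1.0, -0.0], [1.0, 0.0, -0.0], [-0.0, -0.0, -1.0]]
ft_force: [0.3, -0.5, -1.8]
opening: 0.0218
```

Call:
send_rows(series=[{"grip": 255, "x": 0, "y": 0, "z": 0.0005, "ax": 0, "ay": 0, "az": 0}, {"grip": 255, "x": 0, "y": 0, "z": 0.0005, "ax": 0, "ay": 0, "az": 0}, {"grip": 255, "x": 0, "y": 0, "z": 0, "ax": 0, "ay": 0, "az": 0}, {"grip": 255, "x": 0, "y": 0, "z": 0, "ax": 0, "ay": 0, "az": 0}, {"grip": 255, "x": 0, "y": 0, "z": 0, "ax": 0, "ay": 0, "az": 0}])

```text
time: 18.3
position: [0.4663, 0.2814, 0.1056]
tcp_rot: [[-0.0, 1.0, 0.0], [1.0, 0.0, 0.0], [0.0, 0.0, -1.0]]
ft_force: [-1.7, -0.9, 5.7]
opening: 0.0219
```

Call:
send_rows(series=[{"grip": 150, "x": 0, "y": 0, "z": 0, "ax": 0, "ay": 0, "az": 0}, {"grip": 100, "x": 0, "y": 0, "z": 0, "ax": 0, "ay": 0, "az": 0}, {"grip": 0, "x": 0, "y": 0, "z": 0, "ax": 0, "ay": 0, "az": 0}, {"grip": 0, "x": 0, "y": 0, "z": 0, "ax": 0, "ay": 0, "az": 0}, {"grip": 0, "x": 0, "y": 0, "z": 0, "ax": 0, "ay": 0, "az": 0}])

```text
time: 18.8
position: [0.4662, 0.2813, 0.1047]
tcp_rot: [[0.0, 1.0, -0.0], [1.0, -0.0, -0.0], [-0.0, -0.0, -1.0]]
ft_force: [-0.2, 0.5, -0.4]
opening: 0.0854
```

Call:
send_rows(series=[{"grip": 0, "x": 0, "y": 0, "z": -0.01, "ax": 0, "ay": 0, "az": 0}, {"grip": 0, "x": 0, "y": 0, "z": -0.03, "ax": 0, "ay": 0, "az": 0}, {"grip": 0, "x": 0, "y": 0, "z": -0.04, "ax": 0, "ay": 0, "az": 0}, {"grip": 0, "x": 0, "y": 0, "z": -0.02, "ax": 0, "ay": 0, "az": 0}, {"grip": 0, "x": 0, "y": 0, "z": 0, "ax": 0, "ay": 0, "az": 0}])

```text
time: 19.3
position: [0.4691, 0.2827, 0.2097]
tcp_rot: [[-0.0, 1.0, 0.008], [1.0, 0.0, 0.004], [0.004, 0.008, -1.0]]
ft_force: [1.5, -0.1, 0.7]
opening: 0.0853
```

```bash
python3 cap.py blue2 scene
```

```text
19.35 [0.46769704 0.28202848 0.20723697] [ 0.08180835 -0.47327348 -0.1987448 ]
```

View pics/scene_blue2.png

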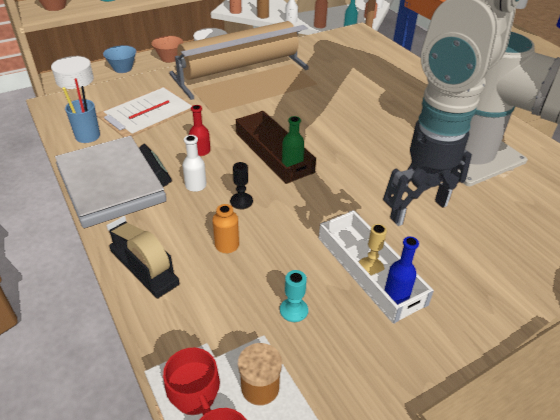

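Blue stands upright in the end cell at (402,275). Going to amber.

Call:
send_rows(series=[{"grip": 0, "x": -0.02, "y": 0.016, "z": 0, "ax": 0, "ay": 0, "az": 0}, {"grip": 0, "x": -0.03, "y": 0.024, "z": 0, "ax": 0, "ay": 0, "az": 0}, {"grip": 0, "x": -0.035, "y": 0.028, "z": 0, "ax": 0, "ay": 0, "az": 0}, {"grip": 0, "x": -0.035, "y": 0.028, "z": 0, "ax": 0, "ay": 0, "az": 0}, {"grip": 0, "x": -0.035, "y": 0.028, "z": 0, "ax": 0, "ay": 0, "az": 0}])

```text
time: 19.85
position: [0.5898, 0.1249, 0.2029]
tcp_rot: [[-0.0, 1.0, -0.003], [1.0, 0.0, -0.0], [-0.0, -0.003, -1.0]]
ft_force: [0.4, 0.5, -0.5]
opening: 0.0854
```

Call:
send_rows(series=[{"grip": 0, "x": -0.035, "y": 0.028, "z": 0, "ax": 0, "ay": 0, "az": 0}, {"grip": 0, "x": -0.035, "y": 0.028, "z": 0, "ax": 0, "ay": 0, "az": 0}, {"grip": 0, "x": -0.032, "y": 0.025, "z": 0, "ax": 0, "ay": 0, "az": 0}, {"grip": 0, "x": -0.018, "y": 0.013, "z": 0, "ax": 0, "ay": 0, "az": 0}, {"grip": 0, "x": -0.005, "y": 0.004, "z": 0, "ax": 0, "ay": 0, "az": 0}])

```text
time: 20.35
position: [0.6884, -0.001, 0.2023]
tcp_rot: [[0.003, 1.0, -0.003], [1.0, -0.003, -0.0], [-0.0, -0.003, -1.0]]
ft_force: [-0.1, -0.7, -0.2]
opening: 0.0855
```

Call:
send_rows(series=[{"grip": 0, "x": 0, "y": 0, "z": 0.02, "ax": 0, "ay": 0, "az": 0}, {"grip": 0, "x": 0, "y": 0, "z": 0.035, "ax": 0, "ay": 0, "az": 0}, {"grip": 0, "x": 0, "y": 0, "z": 0.02, "ax": 0, "ay": 0, "az": 0}, {"grip": 0, "x": 0, "y": 0, "z": 0, "ax": 0, "ay": 0, "az": 0}, {"grip": 0, "x": 0, "y": 0, "z": 0, "ax": 0, "ay": 0, "az": 0}])

```text
time: 20.85
position: [0.687, 0.0022, 0.129]
tcp_rot: [[-0.001, 1.0, -0.002], [1.0, 0.001, 0.0], [0.0, -0.002, -1.0]]
ft_force: [0.3, -0.1, 2.0]
opening: 0.0855
```

Call:
send_rows(series=[{"grip": 0, "x": -0.001, "y": 0.001, "z": 0.025, "ax": 0, "ay": 0, "az": 0}, {"grip": 0, "x": 0, "y": 0, "z": 0.025, "ax": 0, "ay": 0, "az": 0}, {"grip": 0, "x": 0, "y": 0, "z": 0.025, "ax": 0, "ay": 0, "az": 0}, {"grip": 0, "x": 0, "y": 0, "z": 0.012, "ax": 0, "ay": 0, "az": 0}, {"grip": 0, "x": 0, "y": 0, "z": 0, "ax": 0, "ay": 0, "az": 0}])

```text
time: 21.35
position: [0.6883, 0.0007, 0.042]
tcp_rot: [[-0.0, 1.0, -0.002], [1.0, 0.0, 0.0], [0.0, -0.002, -1.0]]
ft_force: [-0.5, 0.8, -0.1]
opening: 0.0855
```

Call:
send_rows(series=[{"grip": 60, "x": 0, "y": 0, "z": 0, "ax": 0, "ay": 0, "az": 0}, {"grip": 110, "x": 0, "y": 0, "z": 0, "ax": 0, "ay": 0, "az": 0}, {"grip": 160, "x": 0, "y": 0, "z": 0, "ax": 0, "ay": 0, "az": 0}, {"grip": 255, "x": 0, "y": 0, "z": 0, "ax": 0, "ay": 0, "az": 0}, {"grip": 255, "x": 0, "y": 0, "z": 0, "ax": 0, "ay": 0, "az": 0}])

```text
time: 21.85
position: [0.6905, 0.0002, 0.0453]
tcp_rot: [[0.0, 1.0, 0.003], [1.0, -0.0, -0.0], [-0.0, 0.003, -1.0]]
ft_force: [-1.4, -0.4, 4.9]
opening: 0.0499
```

Call:
send_rows(series=[{"grip": 255, "x": 0, "y": 0, "z": 0, "ax": 0, "ay": 0, "az": 0}, {"grip": 255, "x": 0, "y": 0, "z": 0, "ax": 0, "ay": 0, "az": 0}, {"grip": 255, "x": 0, "y": 0, "z": 0, "ax": 0, "ay": 0, "az": 0}, {"grip": 255, "x": 0, "y": 0, "z": 0, "ax": 0, "ay": 0, "az": 0}, {"grip": 255, "x": 0, "y": 0, "z": 0, "ax": 0, "ay": 0, "az": 0}])

```text
time: 22.35
position: [0.6905, 0.0003, 0.0454]
tcp_rot: [[0.0, 1.0, 0.003], [1.0, -0.0, -0.0], [-0.0, 0.003, -1.0]]
ft_force: [-1.9, 0.3, 5.3]
opening: 0.0505
```

Call:
send_rows(series=[{"grip": 255, "x": 0, "y": 0, "z": -0.01, "ax": 0, "ay": 0, "az": 0}, {"grip": 255, "x": 0, "y": 0, "z": -0.02, "ax": 0, "ay": 0, "az": 0}, {"grip": 255, "x": 0, "y": 0, "z": -0.025, "ax": 0, "ay": 0, "az": 0}, {"grip": 255, "x": 0, "y": 0, "z": -0.02, "ax": 0, "ay": 0, "az": 0}, {"grip": 255, "x": 0, "y": 0, "z": -0.005, "ax": 0, "ay": 0, "az": 0}])

```text
time: 22.85
position: [0.6915, 0.0001, 0.1265]
tcp_rot: [[0.0, 1.0, 0.006], [1.0, -0.0, -0.001], [-0.001, 0.006, -1.0]]
ft_force: [0.7, -0.0, -1.8]
opening: 0.0503
```

Call:
send_rows(series=[{"grip": 255, "x": 0.006, "y": -0.011, "z": 0, "ax": 0, "ay": 0, "az": 0}, {"grip": 255, "x": 0.012, "y": -0.022, "z": 0, "ax": 0, "ay": 0, "az": 0}, {"grip": 255, "x": 0.016, "y": -0.029, "z": 0, "ax": 0, "ay": 0, "az": 0}, {"grip": 255, "x": 0.017, "y": -0.031, "z": 0, "ax": 0, "ay": 0, "az": 0}, {"grip": 255, "x": 0.017, "y": -0.031, "z": 0, "ax": 0, "ay": 0, "az": 0}])

```text
time: 23.35
position: [0.5615, 0.0692, 0.1208]
tcp_rot: [[0.0, 1.0, -0.004], [1.0, -0.0, 0.0], [0.0, -0.004, -1.0]]
ft_force: [0.2, 0.9, -1.2]
opening: 0.0501
```

Call:
send_rows(series=[{"grip": 255, "x": 0.017, "y": -0.031, "z": 0, "ax": 0, "ay": 0, "az": 0}, {"grip": 255, "x": 0.016, "y": -0.029, "z": 0, "ax": 0, "ay": 0, "az": 0}, {"grip": 255, "x": 0.012, "y": -0.022, "z": 0, "ax": 0, "ay": 0, "az": 0}, {"grip": 255, "x": 0.006, "y": -0.011, "z": 0, "ax": 0, "ay": 0, "az": 0}, {"grip": 255, "x": 0.002, "y": -0.003, "z": 0, "ax": 0, "ay": 0, "az": 0}])

```text
time: 23.85
position: [0.4665, 0.1218, 0.1217]
tcp_rot: [[-0.001, 1.0, -0.003], [1.0, 0.001, -0.0], [-0.0, -0.003, -1.0]]
ft_force: [1.4, -0.2, -2.4]
opening: 0.0502
```

Call:
send_rows(series=[{"grip": 255, "x": 0, "y": 0, "z": 0.01, "ax": 0, "ay": 0, "az": 0}, {"grip": 255, "x": 0, "y": 0, "z": 0.01, "ax": 0, "ay": 0, "az": 0}, {"grip": 255, "x": 0, "y": 0, "z": 0, "ax": 0, "ay": 0, "az": 0}, {"grip": 255, "x": 0, "y": 0, "z": 0, "ax": 0, "ay": 0, "az": 0}, {"grip": 255, "x": 0, "y": 0, "z": 0, "ax": 0, "ay": 0, "az": 0}])

```text
time: 24.35
position: [0.4698, 0.1211, 0.1028]
tcp_rot: [[0.001, 1.0, 0.0], [1.0, -0.001, -0.0], [-0.0, 0.0, -1.0]]
ft_force: [-0.7, 0.2, -1.6]
opening: 0.0504
```

```bash
python3 cap.py amber scene
```

```text
24.4 [0.46985896 0.12117686 0.10294466] [ 0.07484026 -0.70046507 -2.57665043]
```

View pics/scene_amber.png

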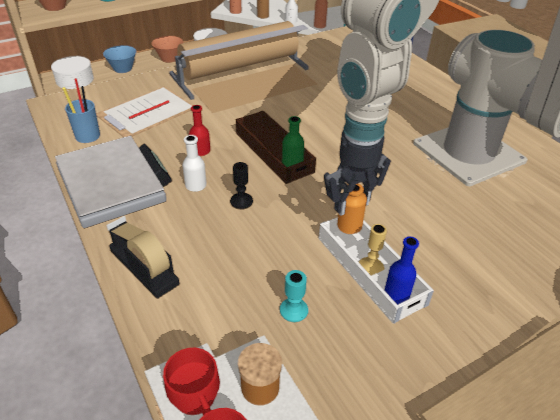

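Amber is upright at (352,210), above the free cell. Lowering it with a 2 mm correction in x.

Call:
send_rows(series=[{"grip": 255, "x": 0, "y": -0.002, "z": 0.01, "ax": 0, "ay": 0, "az": 0}, {"grip": 255, "x": 0, "y": 0, "z": 0.02, "ax": 0, "ay": 0, "az": 0}, {"grip": 255, "x": 0, "y": 0, "z": 0.01, "ax": 0, "ay": 0, "az": 0}, {"grip": 255, "x": 0, "y": 0, "z": 0.005, "ax": 0, "ay": 0, "az": 0}, {"grip": 255, "x": 0, "y": 0, "z": 0, "ax": 0, "ay": 0, "az": 0}])

```text
time: 24.9
position: [0.4663, 0.1213, 0.0569]
tcp_rot: [[-0.0, 1.0, -0.002], [1.0, 0.0, -0.0], [-0.0, -0.002, -1.0]]
ft_force: [0.1, 0.2, -1.7]
opening: 0.0502
```

Call:
send_rows(series=[{"grip": 255, "x": 0, "y": 0, "z": 0.002, "ax": 0, "ay": 0, "az": 0}, {"grip": 255, "x": 0, "y": 0, "z": 0.001, "ax": 0, "ay": 0, "az": 0}, {"grip": 255, "x": 0, "y": 0, "z": 0.001, "ax": 0, "ay": 0, "az": 0}, {"grip": 255, "x": 0, "y": 0, "z": 0, "ax": 0, "ay": 0, "az": 0}, {"grip": 255, "x": 0, "y": 0, "z": 0, "ax": 0, "ay": 0, "az": 0}])

```text
time: 25.4
position: [0.4674, 0.1214, 0.054]
tcp_rot: [[-0.0, 1.0, 0.0], [1.0, 0.0, 0.0], [0.0, 0.0, -1.0]]
ft_force: [0.6, 0.0, -2.5]
opening: 0.0504
```

Call:
send_rows(series=[{"grip": 255, "x": 0, "y": 0, "z": 0.0005, "ax": 0, "ay": 0, "az": 0}, {"grip": 255, "x": 0, "y": 0, "z": 0.0005, "ax": 0, "ay": 0, "az": 0}, {"grip": 255, "x": 0, "y": 0, "z": 0.0005, "ax": 0, "ay": 0, "az": 0}, {"grip": 255, "x": 0, "y": 0, "z": 0, "ax": 0, "ay": 0, "az": 0}, {"grip": 255, "x": 0, "y": 0, "z": 0, "ax": 0, "ay": 0, "az": 0}])

```text
time: 25.9
position: [0.4672, 0.1213, 0.0523]
tcp_rot: [[0.0, 1.0, -0.0], [1.0, -0.0, 0.0], [0.0, -0.0, -1.0]]
ft_force: [-0.1, -0.8, -2.7]
opening: 0.0504
```

Call:
send_rows(series=[{"grip": 255, "x": 0, "y": 0, "z": 0.0005, "ax": 0, "ay": 0, "az": 0}, {"grip": 255, "x": 0, "y": 0, "z": 0.0005, "ax": 0, "ay": 0, "az": 0}, {"grip": 255, "x": 0, "y": 0, "z": 0.0003, "ax": 0, "ay": 0, "az": 0}, {"grip": 255, "x": 0, "y": 0, "z": 0, "ax": 0, "ay": 0, "az": 0}, {"grip": 255, "x": 0, "y": 0, "z": 0, "ax": 0, "ay": 0, "az": 0}])

```text
time: 26.4
position: [0.4673, 0.1214, 0.0514]
tcp_rot: [[-0.0, 1.0, 0.0], [1.0, 0.0, 0.0], [0.0, 0.0, -1.0]]
ft_force: [-2.5, -0.0, 3.6]
opening: 0.0501
```

Call:
send_rows(series=[{"grip": 90, "x": 0, "y": 0, "z": 0, "ax": 0, "ay": 0, "az": 0}, {"grip": 60, "x": 0, "y": 0, "z": 0, "ax": 0, "ay": 0, "az": 0}, {"grip": 0, "x": 0, "y": 0, "z": 0, "ax": 0, "ay": 0, "az": 0}, {"grip": 0, "x": 0, "y": 0, "z": 0, "ax": 0, "ay": 0, "az": 0}, {"grip": 0, "x": 0, "y": 0, "z": 0, "ax": 0, "ay": 0, "az": 0}])

```text
time: 26.9
position: [0.4673, 0.1214, 0.051]
tcp_rot: [[0.0, 1.0, 0.0], [1.0, -0.0, 0.0], [0.0, 0.0, -1.0]]
ft_force: [0.3, -0.1, -0.0]
opening: 0.085
```

Call:
send_rows(series=[{"grip": 0, "x": 0, "y": 0, "z": -0.01, "ax": 0, "ay": 0, "az": 0}, {"grip": 0, "x": 0, "y": 0, "z": -0.03, "ax": 0, "ay": 0, "az": 0}, {"grip": 0, "x": 0, "y": 0, "z": -0.045, "ax": 0, "ay": 0, "az": 0}, {"grip": 0, "x": 0, "y": 0, "z": -0.04, "ax": 0, "ay": 0, "az": 0}, {"grip": 0, "x": 0, "y": 0, "z": -0.025, "ax": 0, "ay": 0, "az": 0}])

```text
time: 27.4
position: [0.4689, 0.1216, 0.2053]
tcp_rot: [[-0.0, 1.0, 0.005], [1.0, 0.0, 0.001], [0.001, 0.005, -1.0]]
ft_force: [0.1, -0.8, -1.0]
opening: 0.0855
```

```bash
python3 cap.py amber2 scene
```

```text
27.45 [0.4711458  0.12187232 0.20884144] [ 1.66993012 -0.17976319  2.43030052]
```

View pics/scene_amber2.png

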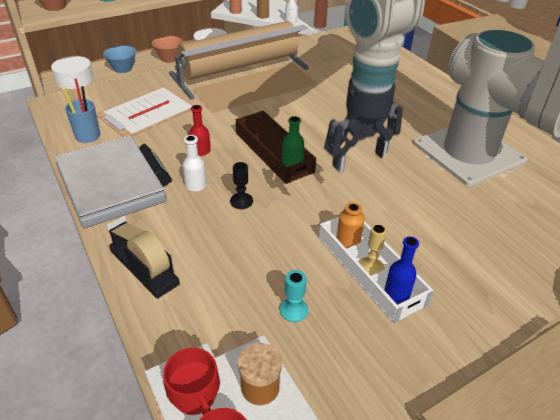

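The white set is complete and upright, with amber at (350,225). Iron is next.

Call:
send_rows(series=[{"grip": 0, "x": -0.02, "y": 0.012, "z": 0, "ax": 0, "ay": 0, "az": 0}, {"grip": 0, "x": -0.03, "y": 0.018, "z": 0, "ax": 0, "ay": 0, "az": 0}, {"grip": 0, "x": -0.034, "y": 0.02, "z": 0, "ax": 0, "ay": 0, "az": 0}, {"grip": 0, "x": -0.034, "y": 0.02, "z": 0, "ax": 0, "ay": 0, "az": 0}, {"grip": 0, "x": -0.034, "y": 0.02, "z": 0, "ax": 0, "ay": 0, "az": 0}])

```text
time: 27.95
position: [0.5578, -0.032, 0.2016]
tcp_rot: [[-0.0, 1.0, 0.001], [1.0, 0.0, 0.0], [0.0, 0.001, -1.0]]
ft_force: [-0.1, -0.1, -0.3]
opening: 0.0856
```

Call:
send_rows(series=[{"grip": 0, "x": -0.034, "y": 0.02, "z": 0, "ax": 0, "ay": 0, "az": 0}, {"grip": 0, "x": -0.025, "y": 0.015, "z": 0, "ax": 0, "ay": 0, "az": 0}, {"grip": 0, "x": -0.015, "y": 0.0095, "z": 0.015, "ax": 0, "ay": 0, "az": 0}, {"grip": 0, "x": 0, "y": 0, "z": 0.025, "ax": 0, "ay": 0, "az": 0}, {"grip": 0, "x": 0, "y": 0, "z": 0.025, "ax": 0, "ay": 0, "az": 0}])

```text
time: 28.45
position: [0.6017, -0.1049, 0.1348]
tcp_rot: [[0.001, 1.0, 0.0], [1.0, -0.001, 0.0], [0.0, 0.0, -1.0]]
ft_force: [0.5, 0.2, -0.1]
opening: 0.0853
```

Call:
send_rows(series=[{"grip": 0, "x": 0, "y": 0, "z": 0.01, "ax": 0, "ay": 0, "az": 0}, {"grip": 0, "x": 0, "y": 0, "z": 0, "ax": 0, "ay": 0, "az": 0}, {"grip": 0, "x": 0, "y": 0, "z": 0, "ax": 0, "ay": 0, "az": 0}, {"grip": 0, "x": 0, "y": 0, "z": 0, "ax": 0, "ay": 0, "az": 0}, {"grip": 0, "x": 0, "y": 0, "z": 0, "ax": 0, "ay": 0, "az": 0}])

```text
time: 28.95
position: [0.6028, -0.1048, 0.1276]
tcp_rot: [[-0.0, 1.0, 0.003], [1.0, 0.0, -0.001], [-0.001, 0.003, -1.0]]
ft_force: [-0.2, 0.1, -1.1]
opening: 0.0853
```

Call:
send_rows(series=[{"grip": 0, "x": 0, "y": 0, "z": 0.02, "ax": 0, "ay": 0, "az": 0}, {"grip": 0, "x": 0, "y": 0, "z": 0.02, "ax": 0, "ay": 0, "az": 0}, {"grip": 0, "x": 0, "y": 0, "z": 0.015, "ax": 0, "ay": 0, "az": 0}, {"grip": 0, "x": 0, "y": 0, "z": 0.008, "ax": 0, "ay": 0, "az": 0}, {"grip": 0, "x": 0, "y": 0, "z": 0, "ax": 0, "ay": 0, "az": 0}])

```text
time: 29.45
position: [0.6008, -0.1044, 0.0619]
tcp_rot: [[-0.0, 1.0, -0.002], [1.0, 0.0, 0.001], [0.001, -0.002, -1.0]]
ft_force: [0.7, -0.7, 0.0]
opening: 0.0854
```

Call:
send_rows(series=[{"grip": 100, "x": 0, "y": 0, "z": 0, "ax": 0, "ay": 0, "az": 0}, {"grip": 150, "x": 0, "y": 0, "z": 0, "ax": 0, "ay": 0, "az": 0}, {"grip": 255, "x": 0, "y": 0, "z": 0, "ax": 0, "ay": 0, "az": 0}, {"grip": 255, "x": 0, "y": 0, "z": 0, "ax": 0, "ay": 0, "az": 0}, {"grip": 255, "x": 0, "y": 0, "z": 0, "ax": 0, "ay": 0, "az": 0}])

```text
time: 29.95
position: [0.602, -0.1048, 0.064]
tcp_rot: [[0.0, 1.0, 0.001], [1.0, -0.0, -0.0], [-0.0, 0.001, -1.0]]
ft_force: [-2.3, 0.4, 5.4]
opening: 0.0326
```

Call:
send_rows(series=[{"grip": 255, "x": 0, "y": 0, "z": 0, "ax": 0, "ay": 0, "az": 0}, {"grip": 255, "x": 0, "y": 0, "z": 0, "ax": 0, "ay": 0, "az": 0}, {"grip": 255, "x": 0, "y": 0, "z": 0, "ax": 0, "ay": 0, "az": 0}, {"grip": 255, "x": 0, "y": 0, "z": 0, "ax": 0, "ay": 0, "az": 0}, {"grip": 255, "x": 0, "y": 0, "z": 0, "ax": 0, "ay": 0, "az": 0}])

```text
time: 30.45
position: [0.602, -0.1048, 0.0639]
tcp_rot: [[0.0, 1.0, 0.001], [1.0, -0.0, -0.0], [-0.0, 0.001, -1.0]]
ft_force: [-2.2, 0.5, 6.0]
opening: 0.0327
```

Call:
send_rows(series=[{"grip": 255, "x": 0, "y": 0, "z": -0.01, "ax": 0, "ay": 0, "az": 0}, {"grip": 255, "x": 0, "y": 0, "z": -0.025, "ax": 0, "ay": 0, "az": 0}, {"grip": 255, "x": 0, "y": 0, "z": -0.03, "ax": 0, "ay": 0, "az": 0}, {"grip": 255, "x": 0, "y": 0, "z": -0.025, "ax": 0, "ay": 0, "az": 0}, {"grip": 255, "x": 0, "y": 0, "z": 0, "ax": 0, "ay": 0, "az": 0}])

```text
time: 30.95
position: [0.6046, -0.1053, 0.1569]
tcp_rot: [[-0.0, 1.0, 0.007], [1.0, 0.0, -0.002], [-0.002, 0.007, -1.0]]
ft_force: [1.3, -0.2, -3.1]
opening: 0.0323
```

Call:
send_rows(series=[{"grip": 255, "x": -0.012, "y": -0.006, "z": 0, "ax": 0, "ay": 0, "az": 0}, {"grip": 255, "x": -0.022, "y": -0.012, "z": 0, "ax": 0, "ay": 0, "az": 0}, {"grip": 255, "x": -0.025, "y": -0.018, "z": 0, "ax": 0, "ay": 0, "az": 0}, {"grip": 255, "x": -0.025, "y": -0.025, "z": 0, "ax": 0, "ay": 0, "az": 0}, {"grip": 255, "x": -0.02, "y": -0.028, "z": 0, "ax": 0, "ay": 0, "az": 0}])

```text
time: 31.45
position: [0.5101, -0.2097, 0.1502]
tcp_rot: [[0.0, 1.0, -0.004], [1.0, -0.0, 0.001], [0.001, -0.004, -1.0]]
ft_force: [-0.7, -0.8, -2.7]
opening: 0.0324
```

Call:
send_rows(series=[{"grip": 255, "x": -0.016, "y": -0.028, "z": 0, "ax": 0, "ay": 0, "az": 0}, {"grip": 255, "x": -0.009, "y": -0.022, "z": 0, "ax": 0, "ay": 0, "az": 0}, {"grip": 255, "x": -0.003, "y": -0.014, "z": 0, "ax": 0, "ay": 0, "az": 0}, {"grip": 255, "x": 0, "y": -0.005, "z": 0, "ax": 0, "ay": 0, "az": 0}, {"grip": 255, "x": 0, "y": 0, "z": 0, "ax": 0, "ay": 0, "az": 0}])

```text
time: 31.95
position: [0.4428, -0.2361, 0.1521]
tcp_rot: [[0.0, 1.0, -0.001], [1.0, -0.0, 0.001], [0.001, -0.001, -1.0]]
ft_force: [-0.2, -0.3, -4.2]
opening: 0.0327
```

```bash
python3 cap.py iron scene
```

```text
32.0 [ 0.44380033 -0.2362787   0.15254079] [-0.05094316 -0.38438464 -3.2106309 ]
```

View pics/scene_iron.png

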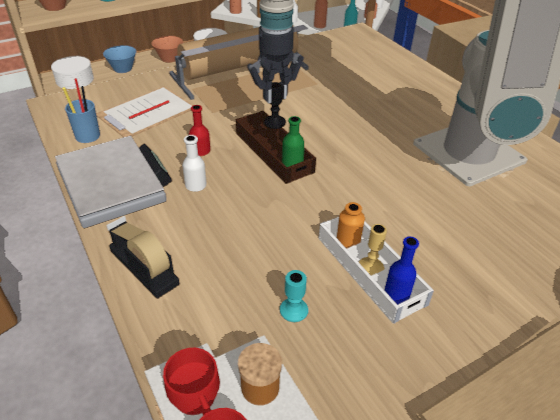

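Iron is upright at (277,110), above the middle of the dark crate. Lowering it.

Call:
send_rows(series=[{"grip": 255, "x": 0, "y": 0, "z": 0.015, "ax": 0, "ay": 0, "az": 0}, {"grip": 255, "x": 0, "y": 0, "z": 0.025, "ax": 0, "ay": 0, "az": 0}, {"grip": 255, "x": 0, "y": 0, "z": 0.02, "ax": 0, "ay": 0, "az": 0}, {"grip": 255, "x": 0, "y": 0, "z": 0.012, "ax": 0, "ay": 0, "az": 0}, {"grip": 255, "x": 0, "y": 0, "z": 0.003, "ax": 0, "ay": 0, "az": 0}])

```text
time: 32.5
position: [0.4435, -0.2356, 0.0765]
tcp_rot: [[-0.001, 1.0, -0.002], [1.0, 0.001, 0.002], [0.002, -0.002, -1.0]]
ft_force: [-0.2, 0.5, -4.1]
opening: 0.0327
```

Call:
send_rows(series=[{"grip": 255, "x": 0, "y": 0, "z": 0.002, "ax": 0, "ay": 0, "az": 0}, {"grip": 255, "x": 0, "y": 0, "z": 0.001, "ax": 0, "ay": 0, "az": 0}, {"grip": 255, "x": 0, "y": 0, "z": 0.001, "ax": 0, "ay": 0, "az": 0}, {"grip": 255, "x": 0, "y": 0, "z": 0, "ax": 0, "ay": 0, "az": 0}, {"grip": 255, "x": 0, "y": 0, "z": 0, "ax": 0, "ay": 0, "az": 0}])

```text
time: 33.0
position: [0.444, -0.2369, 0.0745]
tcp_rot: [[0.0, 1.0, 0.001], [1.0, -0.0, -0.001], [-0.001, 0.001, -1.0]]
ft_force: [-0.2, 1.0, -4.8]
opening: 0.0324
```

Call:
send_rows(series=[{"grip": 255, "x": 0, "y": 0, "z": 0.0005, "ax": 0, "ay": 0, "az": 0}, {"grip": 255, "x": 0, "y": 0, "z": 0.0005, "ax": 0, "ay": 0, "az": 0}, {"grip": 255, "x": 0, "y": 0, "z": 0.0005, "ax": 0, "ay": 0, "az": 0}, {"grip": 255, "x": 0, "y": 0, "z": 0, "ax": 0, "ay": 0, "az": 0}, {"grip": 255, "x": 0, "y": 0, "z": 0, "ax": 0, "ay": 0, "az": 0}])

```text
time: 33.5
position: [0.4436, -0.2366, 0.0724]
tcp_rot: [[0.0, 1.0, -0.0], [1.0, -0.0, 0.0], [0.0, -0.0, -1.0]]
ft_force: [-0.6, 0.3, -3.3]
opening: 0.0326
```

Call:
send_rows(series=[{"grip": 255, "x": 0, "y": 0, "z": 0.001, "ax": 0, "ay": 0, "az": 0}, {"grip": 255, "x": 0, "y": 0, "z": 0.0005, "ax": 0, "ay": 0, "az": 0}, {"grip": 255, "x": 0, "y": 0, "z": 0.0005, "ax": 0, "ay": 0, "az": 0}, {"grip": 255, "x": 0, "y": 0, "z": 0, "ax": 0, "ay": 0, "az": 0}, {"grip": 255, "x": 0, "y": 0, "z": 0, "ax": 0, "ay": 0, "az": 0}])

```text
time: 34.0
position: [0.4437, -0.2366, 0.0705]
tcp_rot: [[-0.0, 1.0, -0.0], [1.0, 0.0, 0.0], [0.0, -0.0, -1.0]]
ft_force: [0.3, -0.1, -3.2]
opening: 0.0326
```

Call:
send_rows(series=[{"grip": 255, "x": 0, "y": 0, "z": 0.0005, "ax": 0, "ay": 0, "az": 0}, {"grip": 255, "x": 0, "y": 0, "z": 0.0005, "ax": 0, "ay": 0, "az": 0}, {"grip": 255, "x": 0, "y": 0, "z": 0, "ax": 0, "ay": 0, "az": 0}, {"grip": 255, "x": 0, "y": 0, "z": 0, "ax": 0, "ay": 0, "az": 0}, {"grip": 255, "x": 0, "y": 0, "z": 0, "ax": 0, "ay": 0, "az": 0}])

```text
time: 34.5
position: [0.4438, -0.2368, 0.0699]
tcp_rot: [[0.0, 1.0, 0.0], [1.0, -0.0, -0.0], [-0.0, 0.0, -1.0]]
ft_force: [-1.9, -0.2, 3.3]
opening: 0.0326
```

Call:
send_rows(series=[{"grip": 130, "x": 0, "y": 0, "z": 0, "ax": 0, "ay": 0, "az": 0}, {"grip": 90, "x": 0, "y": 0, "z": 0, "ax": 0, "ay": 0, "az": 0}, {"grip": 0, "x": 0, "y": 0, "z": 0, "ax": 0, "ay": 0, "az": 0}, {"grip": 0, "x": 0, "y": 0, "z": 0, "ax": 0, "ay": 0, "az": 0}, {"grip": 0, "x": 0, "y": 0, "z": 0, "ax": 0, "ay": 0, "az": 0}])

```text
time: 35.0
position: [0.4438, -0.2367, 0.0695]
tcp_rot: [[0.0, 1.0, 0.0], [1.0, -0.0, -0.0], [-0.0, 0.0, -1.0]]
ft_force: [-0.0, 1.1, -0.3]
opening: 0.0851
```

Call:
send_rows(series=[{"grip": 0, "x": 0, "y": 0, "z": -0.01, "ax": 0, "ay": 0, "az": 0}, {"grip": 0, "x": 0, "y": 0, "z": -0.03, "ax": 0, "ay": 0, "az": 0}, {"grip": 0, "x": 0, "y": 0, "z": -0.04, "ax": 0, "ay": 0, "az": 0}, {"grip": 0, "x": 0, "y": 0, "z": -0.04, "ax": 0, "ay": 0, "az": 0}, {"grip": 0, "x": 0, "y": 0, "z": -0.01, "ax": 0, "ay": 0, "az": 0}])

```text
time: 35.5
position: [0.4465, -0.2386, 0.2054]
tcp_rot: [[-0.0, 1.0, 0.008], [1.0, 0.0, -0.006], [-0.006, 0.008, -1.0]]
ft_force: [1.0, -1.0, 0.3]
opening: 0.0855
```

Call:
send_rows(series=[{"grip": 0, "x": -0.01, "y": 0.016, "z": 0, "ax": 0, "ay": 0, "az": 0}, {"grip": 0, "x": -0.018, "y": 0.03, "z": 0, "ax": 0, "ay": 0, "az": 0}, {"grip": 0, "x": -0.02, "y": 0.035, "z": 0, "ax": 0, "ay": 0, "az": 0}, {"grip": 0, "x": -0.02, "y": 0.035, "z": 0, "ax": 0, "ay": 0, "az": 0}, {"grip": 0, "x": -0.018, "y": 0.03, "z": 0, "ax": 0, "ay": 0, "az": 0}])

```text
time: 36.0
position: [0.5911, -0.3234, 0.1993]
tcp_rot: [[-0.0, 1.0, 0.0], [1.0, 0.0, 0.0], [0.0, 0.0, -1.0]]
ft_force: [-0.3, -0.5, -0.0]
opening: 0.0857
```

Call:
send_rows(series=[{"grip": 0, "x": -0.01, "y": 0.0155, "z": 0, "ax": 0, "ay": 0, "az": 0}, {"grip": 0, "x": 0, "y": 0, "z": 0, "ax": 0, "ay": 0, "az": 0}, {"grip": 0, "x": 0, "y": 0, "z": 0.02, "ax": 0, "ay": 0, "az": 0}, {"grip": 0, "x": 0, "y": 0, "z": 0.02, "ax": 0, "ay": 0, "az": 0}, {"grip": 0, "x": 0, "y": 0, "z": 0, "ax": 0, "ay": 0, "az": 0}])

```text
time: 36.5
position: [0.602, -0.3305, 0.1559]
tcp_rot: [[0.0, 1.0, -0.007], [1.0, -0.0, 0.004], [0.004, -0.007, -1.0]]
ft_force: [-0.9, 0.4, -0.0]
opening: 0.0858
```

```bash
python3 cap.py ruby scene
```

```text
36.55 [ 0.60298486 -0.33114737  0.15775308] [-0.24775989 -0.3039097   0.33893634]
```

View pics/scene_ruby.png

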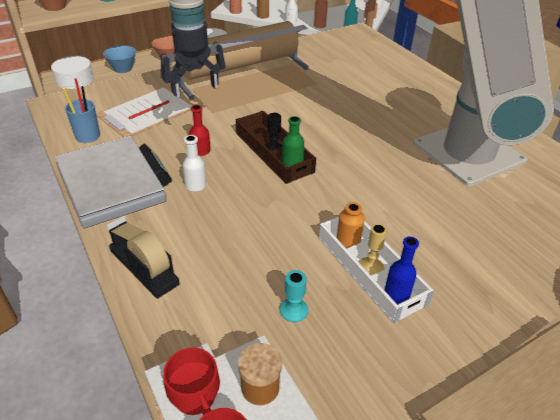

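Iron stands at (274,130) and green hasn't moved. The gripper is above ruby at (200,115), so I'll descend.

Call:
send_rows(series=[{"grip": 0, "x": 0, "y": 0, "z": 0.02, "ax": 0, "ay": 0, "az": 0}, {"grip": 0, "x": 0, "y": 0, "z": 0.025, "ax": 0, "ay": 0, "az": 0}, {"grip": 0, "x": 0, "y": 0, "z": 0.02, "ax": 0, "ay": 0, "az": 0}, {"grip": 0, "x": 0, "y": 0, "z": 0.014, "ax": 0, "ay": 0, "az": 0}, {"grip": 0, "x": 0, "y": 0, "z": 0, "ax": 0, "ay": 0, "az": 0}])

```text
time: 37.05
position: [0.6037, -0.3317, 0.0791]
tcp_rot: [[0.0, 1.0, -0.003], [1.0, -0.0, 0.002], [0.002, -0.003, -1.0]]
ft_force: [-0.6, 0.1, -0.5]
opening: 0.0853
```

Call:
send_rows(series=[{"grip": 100, "x": 0, "y": 0, "z": 0, "ax": 0, "ay": 0, "az": 0}, {"grip": 180, "x": 0, "y": 0, "z": 0, "ax": 0, "ay": 0, "az": 0}, {"grip": 255, "x": 0, "y": 0, "z": 0, "ax": 0, "ay": 0, "az": 0}, {"grip": 255, "x": 0, "y": 0, "z": 0, "ax": 0, "ay": 0, "az": 0}, {"grip": 255, "x": 0, "y": 0, "z": 0, "ax": 0, "ay": 0, "az": 0}])

```text
time: 37.55
position: [0.6054, -0.333, 0.0815]
tcp_rot: [[0.0, 1.0, 0.0], [1.0, -0.0, -0.001], [-0.001, 0.0, -1.0]]
ft_force: [-1.2, -0.3, 3.8]
opening: 0.0223
```

Call:
send_rows(series=[{"grip": 255, "x": 0, "y": 0, "z": 0, "ax": 0, "ay": 0, "az": 0}, {"grip": 255, "x": 0, "y": 0, "z": 0, "ax": 0, "ay": 0, "az": 0}, {"grip": 255, "x": 0, "y": 0, "z": 0, "ax": 0, "ay": 0, "az": 0}, {"grip": 255, "x": 0, "y": 0, "z": 0, "ax": 0, "ay": 0, "az": 0}, {"grip": 255, "x": 0, "y": 0, "z": 0, "ax": 0, "ay": 0, "az": 0}])

```text
time: 38.05
position: [0.6054, -0.333, 0.0815]
tcp_rot: [[0.0, 1.0, 0.001], [1.0, -0.0, -0.001], [-0.001, 0.001, -1.0]]
ft_force: [-1.8, 0.2, 5.2]
opening: 0.0218
```

Call:
send_rows(series=[{"grip": 255, "x": 0, "y": 0, "z": -0.01, "ax": 0, "ay": 0, "az": 0}, {"grip": 255, "x": 0, "y": 0, "z": -0.025, "ax": 0, "ay": 0, "az": 0}, {"grip": 255, "x": 0, "y": 0, "z": -0.03, "ax": 0, "ay": 0, "az": 0}, {"grip": 255, "x": 0, "y": 0, "z": -0.015, "ax": 0, "ay": 0, "az": 0}, {"grip": 255, "x": 0, "y": 0, "z": 0, "ax": 0, "ay": 0, "az": 0}])

```text
time: 38.55
position: [0.6071, -0.3338, 0.1636]
tcp_rot: [[-0.0, 1.0, 0.005], [1.0, 0.0, -0.003], [-0.003, 0.005, -1.0]]
ft_force: [0.7, 0.2, -0.8]
opening: 0.0219
```

Call:
send_rows(series=[{"grip": 255, "x": 0.001, "y": -0.008, "z": 0, "ax": 0, "ay": 0, "az": 0}, {"grip": 255, "x": 0.002, "y": -0.016, "z": 0, "ax": 0, "ay": 0, "az": 0}, {"grip": 255, "x": 0.002, "y": -0.02, "z": 0, "ax": 0, "ay": 0, "az": 0}, {"grip": 255, "x": 0.002, "y": -0.023, "z": 0, "ax": 0, "ay": 0, "az": 0}, {"grip": 255, "x": 0.002, "y": -0.023, "z": 0, "ax": 0, "ay": 0, "az": 0}])

```text
time: 39.05
position: [0.5124, -0.3222, 0.1578]
tcp_rot: [[-0.0, 1.0, -0.004], [1.0, 0.0, 0.003], [0.003, -0.004, -1.0]]
ft_force: [0.3, 0.2, -2.1]
opening: 0.0219
```

Call:
send_rows(series=[{"grip": 255, "x": 0.002, "y": -0.023, "z": 0, "ax": 0, "ay": 0, "az": 0}, {"grip": 255, "x": 0.002, "y": -0.021, "z": 0, "ax": 0, "ay": 0, "az": 0}, {"grip": 255, "x": 0.002, "y": -0.015, "z": 0, "ax": 0, "ay": 0, "az": 0}, {"grip": 255, "x": 0.0015, "y": -0.008, "z": 0, "ax": 0, "ay": 0, "az": 0}, {"grip": 255, "x": 0, "y": 0, "z": 0, "ax": 0, "ay": 0, "az": 0}])

```text
time: 39.55
position: [0.4469, -0.3154, 0.1597]
tcp_rot: [[0.001, 1.0, -0.001], [1.0, -0.001, 0.001], [0.001, -0.001, -1.0]]
ft_force: [0.4, 0.4, -2.3]
opening: 0.0218
```

```bash
python3 cap.py ruby2 scene
```

```text
39.6 [ 0.44802493 -0.31600433  0.16011886] [ 0.36987817 -0.48931413 -1.80370524]
```

View pics/scene_ruby2.png

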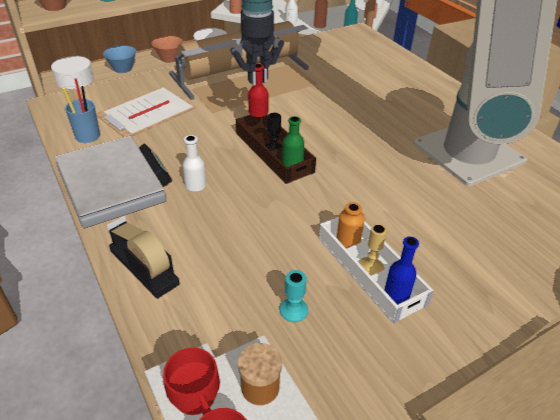

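Ruby is upright at (259,95), above the free cell. I'll lower it from 0.160 towards 0.0875.

Call:
send_rows(series=[{"grip": 255, "x": 0, "y": 0, "z": 0.015, "ax": 0, "ay": 0, "az": 0}, {"grip": 255, "x": 0, "y": 0, "z": 0.022, "ax": 0, "ay": 0, "az": 0}, {"grip": 255, "x": 0, "y": 0, "z": 0.018, "ax": 0, "ay": 0, "az": 0}, {"grip": 255, "x": 0, "y": 0, "z": 0.009, "ax": 0, "ay": 0, "az": 0}, {"grip": 255, "x": 0, "y": 0, "z": 0.003, "ax": 0, "ay": 0, "az": 0}])

```text
time: 40.1
position: [0.4483, -0.3157, 0.0924]
tcp_rot: [[-0.001, 1.0, -0.001], [1.0, 0.001, 0.001], [0.001, -0.001, -1.0]]
ft_force: [0.9, 0.6, -1.5]
opening: 0.0223
```

Call:
send_rows(series=[{"grip": 255, "x": 0, "y": 0, "z": 0.001, "ax": 0, "ay": 0, "az": 0}, {"grip": 255, "x": 0, "y": 0, "z": 0.001, "ax": 0, "ay": 0, "az": 0}, {"grip": 255, "x": 0, "y": 0, "z": 0, "ax": 0, "ay": 0, "az": 0}, {"grip": 255, "x": 0, "y": 0, "z": 0, "ax": 0, "ay": 0, "az": 0}, {"grip": 255, "x": 0, "y": 0, "z": 0, "ax": 0, "ay": 0, "az": 0}])

```text
time: 40.6
position: [0.4485, -0.3164, 0.092]
tcp_rot: [[0.0, 1.0, 0.001], [1.0, -0.0, -0.001], [-0.001, 0.001, -1.0]]
ft_force: [-0.7, -0.6, -2.5]
opening: 0.0219
```

Call:
send_rows(series=[{"grip": 255, "x": 0, "y": 0, "z": 0.001, "ax": 0, "ay": 0, "az": 0}, {"grip": 255, "x": 0, "y": 0, "z": 0.001, "ax": 0, "ay": 0, "az": 0}, {"grip": 255, "x": 0, "y": 0, "z": 0.0005, "ax": 0, "ay": 0, "az": 0}, {"grip": 255, "x": 0, "y": 0, "z": 0.0005, "ax": 0, "ay": 0, "az": 0}, {"grip": 255, "x": 0, "y": 0, "z": 0, "ax": 0, "ay": 0, "az": 0}])

```text
time: 41.1
position: [0.4481, -0.3161, 0.0884]
tcp_rot: [[0.0, 1.0, -0.0], [1.0, -0.0, 0.0], [0.0, -0.0, -1.0]]
ft_force: [0.6, -0.1, -1.9]
opening: 0.0222
```

Call:
send_rows(series=[{"grip": 255, "x": 0, "y": 0, "z": 0.0005, "ax": 0, "ay": 0, "az": 0}, {"grip": 255, "x": 0, "y": 0, "z": 0.0005, "ax": 0, "ay": 0, "az": 0}, {"grip": 255, "x": 0, "y": 0, "z": 0, "ax": 0, "ay": 0, "az": 0}, {"grip": 255, "x": 0, "y": 0, "z": 0, "ax": 0, "ay": 0, "az": 0}, {"grip": 255, "x": 0, "y": 0, "z": 0, "ax": 0, "ay": 0, "az": 0}])

```text
time: 41.6
position: [0.4483, -0.3162, 0.0876]
tcp_rot: [[-0.0, 1.0, 0.0], [1.0, 0.0, -0.0], [-0.0, 0.0, -1.0]]
ft_force: [0.2, -0.8, -1.1]
opening: 0.0222
```

Call:
send_rows(series=[{"grip": 255, "x": 0, "y": 0, "z": 0.0005, "ax": 0, "ay": 0, "az": 0}, {"grip": 255, "x": 0, "y": 0, "z": 0, "ax": 0, "ay": 0, "az": 0}, {"grip": 255, "x": 0, "y": 0, "z": 0, "ax": 0, "ay": 0, "az": 0}, {"grip": 255, "x": 0, "y": 0, "z": 0, "ax": 0, "ay": 0, "az": 0}, {"grip": 255, "x": 0, "y": 0, "z": 0, "ax": 0, "ay": 0, "az": 0}])

```text
time: 42.1
position: [0.4483, -0.3164, 0.0875]
tcp_rot: [[0.0, 1.0, 0.0], [1.0, -0.0, -0.001], [-0.001, 0.0, -1.0]]
ft_force: [-2.2, -0.4, 4.9]
opening: 0.0221
```

Contact at 0.0875, as predicted. I'll release, rise and back away.

Call:
send_rows(series=[{"grip": 150, "x": 0, "y": 0, "z": 0, "ax": 0, "ay": 0, "az": 0}, {"grip": 100, "x": 0, "y": 0, "z": 0, "ax": 0, "ay": 0, "az": 0}, {"grip": 0, "x": 0, "y": 0, "z": 0, "ax": 0, "ay": 0, "az": 0}, {"grip": 0, "x": 0, "y": 0, "z": 0, "ax": 0, "ay": 0, "az": 0}, {"grip": 0, "x": 0, "y": 0, "z": 0, "ax": 0, "ay": 0, "az": 0}])

```text
time: 42.6
position: [0.4482, -0.3161, 0.0868]
tcp_rot: [[-0.0, 1.0, -0.0], [1.0, 0.0, 0.0], [0.0, -0.0, -1.0]]
ft_force: [0.1, 0.5, 0.7]
opening: 0.0853
```

Call:
send_rows(series=[{"grip": 0, "x": 0, "y": 0, "z": -0.01, "ax": 0, "ay": 0, "az": 0}, {"grip": 0, "x": 0, "y": 0, "z": -0.03, "ax": 0, "ay": 0, "az": 0}, {"grip": 0, "x": 0, "y": 0, "z": -0.04, "ax": 0, "ay": 0, "az": 0}, {"grip": 0, "x": 0, "y": 0, "z": -0.04, "ax": 0, "ay": 0, "az": 0}, {"grip": 0, "x": 0, "y": 0, "z": -0.02, "ax": 0, "ay": 0, "az": 0}])

```text
time: 43.1
position: [0.4498, -0.3175, 0.2321]
tcp_rot: [[-0.0, 1.0, 0.005], [1.0, 0.0, -0.005], [-0.005, 0.005, -1.0]]
ft_force: [-0.4, -0.3, -0.5]
opening: 0.0858
```

Call:
send_rows(series=[{"grip": 0, "x": -0.03, "y": -0.02, "z": 0, "ax": 0, "ay": 0, "az": 0}, {"grip": 0, "x": -0.04, "y": -0.03, "z": 0, "ax": 0, "ay": 0, "az": 0}, {"grip": 0, "x": -0.04, "y": -0.03, "z": 0, "ax": 0, "ay": 0, "az": 0}, {"grip": 0, "x": -0.04, "y": -0.03, "z": 0, "ax": 0, "ay": 0, "az": 0}, {"grip": 0, "x": -0.04, "y": -0.03, "z": 0, "ax": 0, "ay": 0, "az": 0}])

```text
time: 43.6
position: [0.307, -0.5076, 0.2281]
tcp_rot: [[-0.0, 1.0, 0.001], [1.0, 0.0, -0.001], [-0.001, 0.001, -1.0]]
ft_force: [0.5, -0.3, 0.1]
opening: 0.0855
```

Call:
send_rows(series=[{"grip": 0, "x": -0.03, "y": -0.03, "z": 0, "ax": 0, "ay": 0, "az": 0}, {"grip": 0, "x": -0.01, "y": -0.01, "z": 0, "ax": 0, "ay": 0, "az": 0}, {"grip": 0, "x": 0, "y": 0, "z": 0, "ax": 0, "ay": 0, "az": 0}, {"grip": 0, "x": 0, "y": 0, "z": 0, "ax": 0, "ay": 0, "az": 0}, {"grip": 0, "x": 0, "y": 0, "z": 0, "ax": 0, "ay": 0, "az": 0}])

```text
time: 44.1
position: [0.2693, -0.5448, 0.2272]
tcp_rot: [[-0.002, 1.0, 0.0], [1.0, 0.002, 0.001], [0.001, 0.0, -1.0]]
ft_force: [-0.5, -0.1, 0.0]
opening: 0.0853
```

```bash
python3 cap.py end scene top; python3 - <<'E'
from h import *
S=pickle.load(open("scene_end.pkl","rb"));T=pickle.load(open("top_end.pkl","rb"))
W=dict(blue=(.466,.281,.022,.098,.138),amber=(.467,.121,.052,.05,.078),brass=(.467,.201,.03,.074,.114),iron=(.444,-.237,.034,.068,.106),ruby=(.448,-.316,.022,.085,.122),green=(.4384,-.154,.052,.055,.078),white=(.67,-.21,.05,.01,.06),turq=(.652,.2137,.038,.058,.092))
for k,(x,y,d,lo,hi) in W.items():
    for n,c in(("S",S),("T",T)):
        Q=near(cloud(c),(x,y),.035); B=Q[(Q[:,2]>lo)&(Q[:,2]<hi)]
        print(k,n,"top",np.sort(Q[:,2])[-6].round(4), circ(B,d/2,(x,y))[0].round(4) if len(B)>8 else len(B))
E
```

```text
44.2 [ 0.26940956 -0.54492243  0.22718207] [0.13840512 0.4947087  0.42827988]
blue S top 0.1561 [0.4661 0.2801]
blue T top 0.1581 [0.4664 0.282 ]
amber S top 0.1082 [0.466 0.121]
amber T top 0.1106 [0.4662 0.1237]
brass S top 0.1179 [0.4671 0.2007]
brass T top 0.12 [0.4676 0.2034]
iron S top 0.1091 [ 0.4439 -0.2384]
iron T top 0.1116 [ 0.4435 -0.2362]
ruby S top 0.1337 [ 0.4482 -0.3169]
ruby T top 0.1351 [ 0.4482 -0.3145]
green S top 0.1458 [ 0.4385 -0.155 ]
green T top 0.1476 [ 0.4383 -0.1529]
white S top 0.1336 [ 0.6697 -0.2112]
white T top 0.1357 [ 0.6701 -0.209 ]
turq S top 0.0967 [0.6518 0.2123]
turq T top 0.0983 [0.6519 0.2149]
```

View pics/scene_end.png

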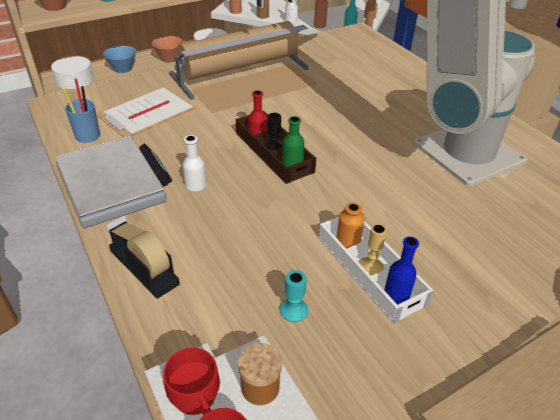

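View pics/top_end.png

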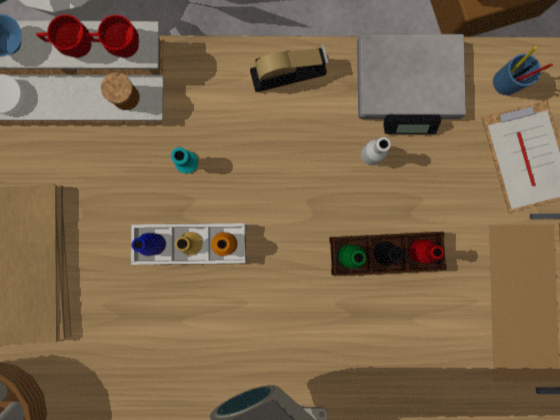

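Both sets are complete, with every piece upright on its cell floor. The top heights are each 6 mm above the original, and the bystanders haven't moved.

```bash
python3 -c "
from station import arm
print(arm.finish_job())"
```

```text
the job is handed in; nothing more can be done
None
```

Both table-centre sets are made up and the job is handed in at about 44 s of the 115 s allowed. The hand-in gave no verdict.

- **White crate:** brass candlestick in the middle, blue bottle in the y = +80 mm cell, amber bottle in the y = -80 mm cell.
- **Dark crate:** iron candlestick in the middle, ruby bottle in the free y = -80 mm cell, green bottle untouched in its own cell.
- **Setting down:** I lowered each piece until the wrist force showed contact, then released it. Contact came 6 mm above each grasp height, which matches the cell floor.
- **Last checks:** in both cameras the pieces stand upright, centred to about 2 mm, with tops 5–7 mm higher than on the table. The green bottle, white bottle and turquoise candlestick are within 0.5 mm of where they were.
- **Disagreements:** the two cameras differed by about 2–3 mm in y and 2 mm in height, so I averaged them. The networks gave a few wrong second guesses, and their box for ruby in the scene view was really on iron. I took the positions from depth fits instead.

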